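# Line up capacitors by size and short the discharge rack

### The arm

A 6-joint arm with a two-finger parallel gripper is mounted at the origin on the work surface. World frame = base frame: x ahead of the robot, y to its left, z up, the work surface at z = 0. Lengths are in m, angles in degrees, forces in N, time in s.
With the tool pointing down it reaches from about 0.35 to 0.875 m from the base axis. Payload 4.2 kg.
Tool frame: the origin (TCP) lies on the centre line of the jaws, within the pads' length; the fingertips stand 19 mm ahead of it and the grasp point (between the pads) is the TCP; x points along the fingers, y is the direction in which the jaws open and shut, and the axes are right-handed (so a half turn about x gives the same grasp; the last joint's range is limited). The gripper opens to 87 mm and grips with 3 to 60 N. Pads are 19 mm wide; open, the fingers measure 117 mm over their backs; the gripper's body (75 mm by 190 mm) begins 51 mm behind the grasp point.
Start: joints at [-61.387, 22.042, 0.453, 0, -68.411, -14.817], TCP at [0.149, -0.607, 0.242] pointing down, gripper open.
Joint ranges: [-179.83, 179.83], [-69.29, 118.12], [-61.27, 80.66], [-181.25, 117.63], [-171.15, -9.14], [-177.46, 177.46]. Speed limits (degrees/s): [159.86, 159.86, 180, 180, 180, 180].

### API

Orientations are given as a 3x3 rotation matrix whose columns are the frame's x, y, z axes.
In Python, from station import r, viewer, job, spotter gives the robot as it stands.
- The arm moves only by the tool play_rows, never from a script. Its argument "commands" is a list of rows, each an object of numbers: "fingers": the gripper command: -1 is fully open, 1 is shut, values between are in proportion; "tx", "ty", "tz": the shift along the tool's x, y, z normalised to -1 to 1, where 1 is 750 mm; "ax", "ay", "az": the turn, a rotation vector about the tool's x, y, z normalised to -1 to 1, where 1 is pi rad. In form: [{"fingers": .., "tx": .., "ty": .., "tz": .., "ax": .., "ay": .., "az": ..}, ...]. A call has 1 to 5 rows; each row is the pose to reach, as a shift and turn from the pose commanded when the call began, along the tool's axes at that moment, turning the shorter way round; what a row does not reach only later rows make up. A row lasts 1/12 s, in which the tool goes at most 41.7 mm and 7.16 degrees, less where a joint would pass 70% of its speed; a pose out of reach is approached as far as the arm can. A call with a number of a shift or a turn outside -1 to 1 is refused whole. A call with a gripper value outside its range is refused whole. The fingers move at their own pace and stop on an object; the grip force is fixed at half the most. Time passes only in rows, so rows that repeat a pose let the fingers close. It gives the time, the measured TCP pose, the force and the opening at its end, in the units of the state.
- r.sense(): the state, without advancing time (a new reading comes with each control period).
- viewer.capture(name): name is "side" or "top"; returns a dict with "image" (420x560x3 uint8, red, green, blue), "fx", "fy", "cx", "cy" (pixels), "R" (3x3) and "t" (3): a world point X has camera coordinates R X + t. Camera axes: x right, y down, z forward; pixel columns grow to the right and rows downward; lengths in m; the calibration is good to about 2 mm. A picture is of the moment at which its call begins. There is no depth.
- job.finish_job(): hands the job in, once; it reports no verdict.
Trained networks look in a picture, given as the dict that the camera call returned (one of the last four; its "shot" number tells which), for a name from the list of things; names that differ only in an ending like _2 or _b are one class to them, and where a whole thing is asked for, a point or a joint stands for the part that bears it (a point fixed in the world has none). Each returns a list of dicts, best first, with "score" (0 to 1); they miss things now and then, are a little off and sometimes report something else, mostly with a low value. They report only what shows in the picture. A call takes as long as a camera call. They do not tell look-alikes from the thing itself.
- spotter.find_in(name, picture): "uv" ([column, row] in pixels, amid what is visible of it).
- spotter.silhouettes(name, picture): "region" (420x560 bool, what is visible of it) and "uv" ([column, row] in pixels, amid what is visible of it).
The state is a dict: "time_s": time; "joints": joint angles; "joint_velocities": joint speeds; "effort": joint torques, N m; "tcp_pos": TCP position; "ee_rot": TCP orientation; "wrist_force": force on the tool from outside, world axes, zero at the start; "moment": the same for the moment, N m; "gripper_width": opening from 0.0 (shut) to 1.0 (fully open).
Only numpy, scipy, OpenCV 4.12 (cv2) and the standard library are available. Lean on these libraries where they do the work, as an engineer would, in place of code of your own. Each camera call takes 0.05 s, during which the arm holds its last target. There are 200 camera calls.

### The job

Stand the four loose capacitors upright on the four rubber discs of the discharge rack, one centred on each disc, in order of size: the smallest beside the brass shorting block, growing to the largest at the far end of the row. When all four are standing in order, slide the copper shorting plate nose first into the slot under the block's brass bar, straight and fully home against its back stop, and let go of it. Do not tip any capacitor over on the way.

Things in the scene. Friction and masses are not known exactly. Their poses are not given: they have to be found in the camera images.
- cap1: the smallest of four loose can capacitors, upright: black cylinder 30 mm in diameter, 40 mm tall, with an aluminium disc on top and two small brass lugs (look only, 5 mm higher). Origin: centre of its underside, z up along the can. Grip it round the sides. Mass about 45 g.
- cap2: the second smallest of four loose can capacitors, upright: black cylinder 35 mm in diameter, 52 mm tall, with an aluminium disc on top and two small brass lugs (look only, 5 mm higher). Origin: centre of its underside, z up along the can. Grip it round the sides. Mass about 75 g.
- cap3: the second largest of four loose can capacitors, upright: black cylinder 40 mm in diameter, 64 mm tall, with an aluminium disc on top and two small brass lugs (look only, 5 mm higher). Origin: centre of its underside, z up along the can. Grip it round the sides. Mass about 115 g.
- cap4: the largest of four loose can capacitors, upright: black cylinder 45 mm in diameter, 76 mm tall, with an aluminium disc on top and two small brass lugs (look only, 5 mm higher). Origin: centre of its underside, z up along the can. Grip it round the sides. Mass about 170 g.
- place1: place 1 of the row, counted from the robot's left (+y): a fixed black rubber disc 58 mm in diameter and 4 mm thick on the grey rack board (76 x 290 mm, 8 mm thick). Origin: centre of the disc's underside, 8 mm above the bench; capacitors stand on its top, 12 mm above the bench. Its y axis runs along the row (towards place 1); the four are 70 mm apart in a straight line.
- place2: place 2 of the row, counted from the robot's left (+y): a fixed black rubber disc 58 mm in diameter and 4 mm thick on the grey rack board (76 x 290 mm, 8 mm thick). Origin: centre of the disc's underside, 8 mm above the bench; capacitors stand on its top, 12 mm above the bench. Its y axis runs along the row (towards place 1); the four are 70 mm apart in a straight line.
- place3: place 3 of the row, counted from the robot's left (+y): a fixed black rubber disc 58 mm in diameter and 4 mm thick on the grey rack board (76 x 290 mm, 8 mm thick). Origin: centre of the disc's underside, 8 mm above the bench; capacitors stand on its top, 12 mm above the bench. Its y axis runs along the row (towards place 1); the four are 70 mm apart in a straight line.
- place4: place 4 of the row, counted from the robot's left (+y): a fixed black rubber disc 58 mm in diameter and 4 mm thick on the grey rack board (76 x 290 mm, 8 mm thick). Origin: centre of the disc's underside, 8 mm above the bench; capacitors stand on its top, 12 mm above the bench. Its y axis runs along the row (towards place 1); the four are 70 mm apart in a straight line.
- plate: loose shorting plate: copper, 100 (x) x 44 (y) x 8 mm, flat on the bench, with an upright black grip 24 (x) x 10 (y) mm near its tail, from 8 to 42 mm above the bench, centred 34 mm behind (-x of) the origin. Origin: centre of the plate's underside; x points from the grip to the nose, which goes in first. About 150 g.
- block: fixed brass bar over a slot, at one end of the row, 85 mm from the nearest disc (a finned resistor is at the other end). Origin: on the bench under the bar's middle; x into the slot, y along the row. Bar: x -20 to 20 mm, 16 to 30 mm high (studs to 40). Slot: 60 mm wide, 10 mm side walls, floor the bench, mouth at x -20, back stop at x 20: the plate is home with its origin at x -30, grip outside.
There are look-alikes about, which are no part of the job. Leave any pink or purple look-alike of the cap2 alone.

How it is judged (in metres and radians):
On the way, in this order (a step that is already met when the one before it is completed fails the run):
1. the four capacitors stand on the discs in order of size, smallest beside the shorting block (((horizontal distance between block and place1 below 0.13 m and (horizontal distance between cap1 and place1 below 0.012 m and horizontal distance between cap2 and place2 below 0.012 m and horizontal distance between cap3 and place3 below 0.012 m and horizontal distance between cap4 and place4 below 0.012 m)) or (horizontal distance between block and place4 below 0.13 m and (horizontal distance between cap1 and place4 below 0.012 m and horizontal distance between cap2 and place3 below 0.012 m and horizontal distance between cap3 and place2 below 0.012 m and horizontal distance between cap4 and place1 below 0.012 m))) and height (world z) of cap1 between 0.009 and 0.016 m and angle between each of cap1, cap2, cap3, cap4's own z axis and vertical below 0.1 rad and linear speed of each of cap1, cap2, cap3, cap4 below 0.02 m/s and height (world z) of cap2 between 0.009 and 0.016 m and height (world z) of cap3 between 0.009 and 0.016 m and height (world z) of cap4 between 0.009 and 0.016 m), for 0.2 s.
2. the shorting plate is fully home under the bar (x of plate in the frame of block between -0.036 and -0.026 m and y of plate in the frame of block between -0.011 and 0.011 m and height (world z) of plate below 0.005 m and angle between the x axis of plate and the x axis of block, either way round below 0.2 rad and angle between plate's own z axis and vertical below 0.1 rad and linear speed of plate below 0.02 m/s), for 0.2 s.
At the end, for the whole second after the job is handed in: Each capacitor stands upright (0.1 rad) and still within 12 mm of its disc's centre, smallest beside the block, sizes growing; the plate lies flat and still in the slot, nose within 6 mm of the back stop, within 11 mm of the slot's middle, straight within 0.2 rad (all of step 1 and all of step 2); the robot touches nothing.
It fails at once if a capacitor was tipped over (more than 0.6 rad) (angle between any of cap1, cap2, cap3, cap4's own z axis and vertical above 0.6 rad).
It also fails if it takes over 112 s, if anything falls off the work surface, if the arm or the gripper's body presses on something with over 40 N, if the wrist force passes 120 N, or if a joint passes its speed limit or range.

## Working session

There is one attempt and no reset: what is moved stays moved. The work goes in short steps, Python scripts to look and compute and a tool call to move; the robot and the scene stay as the last step left them, time stands still between calls to the robot, and variables do not carry over. Pictures are saved under pics/ and viewed, about 12 in all and at most 16, crops included, and the job is handed in when it is done.

Besides the shell and the picture viewer there is one more tool, called after ">>>" in YAML: its name, and indented under it one key for each argument. play_rows: Moves the arm, as the interface text tells. Its arguments: {"type":"object","properties":{"commands":{"type":"array"}},"required":["commands"]}

```bash
ls; mkdir -p pics; python3 - <<'E'
from station import r, viewer
import cv2
s=r.sense(); print(s)
for n in("side","top"):
    c=viewer.capture(n); print(n,c["fx"],c["cx"],c["cy"],c["R"],c["t"],c.get("shot"))
    cv2.imwrite(f"pics/{n}0.png",cv2.resize(c["image"][:,:,::-1],(800,600)))
E
```

```text
pics
{'time_s': 0.0, 'joints': array([-6.13867956e+01,  2.20919357e+01,  3.79336263e-01, -2.83644688e-02,
       -6.84120820e+01, -1.48179084e+01]), 'joint_velocities': array([ 0.09066892, -0.04976445, -0.01073648,  0.08319779,  0.02770208,
        0.02715911]), 'effort': array([-1.13868504e-03, -3.90669537e+01,  1.87404478e+01,  4.22004595e+00,
        1.09506963e-02, -1.83836883e-04]), 'tcp_pos': array([ 0.14892831, -0.60641317,  0.24044579]), 'ee_rot': array([[-6.37993048e-04, -2.38275638e-01,  9.71197361e-01],
       [ 2.13075049e-03,  9.71195030e-01,  2.38276466e-01],
       [-9.99997526e-01,  2.22139798e-03, -1.11909744e-04]]), 'wrist_force': array([0.00823546, 0.11986919, 0.23878281]), 'moment': array([-0.00889528, -0.0102342 ,  0.01595314]), 'gripper_width': 0.9974565056033395}
side 519.0934618525831 281.1682613666558 213.68844243398408 [[ 0.99703207 -0.07697972  0.00108016]
 [-0.05695605 -0.74698252 -0.66239951]
 [ 0.05179819  0.66037204 -0.74915   ]] [-0.53754948  0.04228596  0.9948166 ] 1
top 449.86326387391995 274.64567143203976 201.92784512110634 [[-0.00814531 -0.99987118 -0.01383056]
 [-0.9942917   0.00956976 -0.10626591]
 [ 0.10638458  0.01288604 -0.99424156]] [-0.00861148  0.53659273  1.03447986] 2
```

View pics/top0.png

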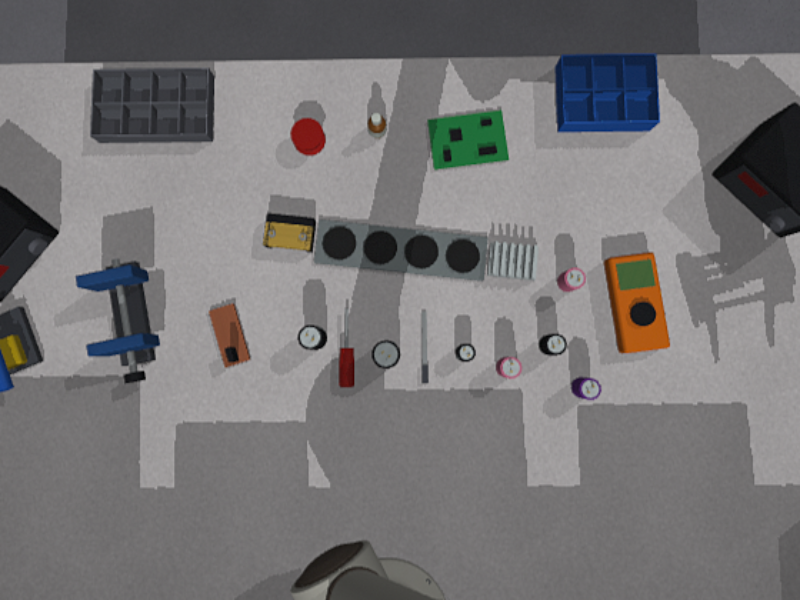

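View pics/side0.png

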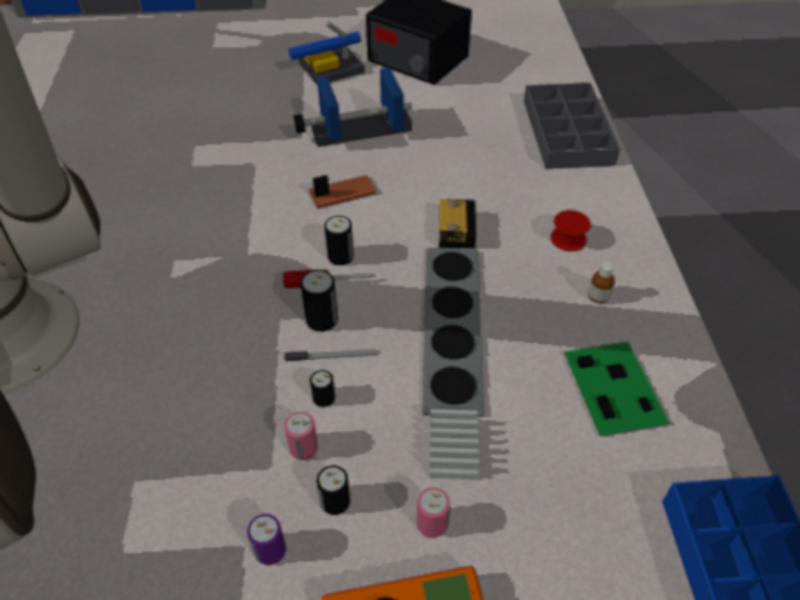

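Top view (800x600 scale): the block is at (288,232), on the row's +y end, so place1 takes cap1. The black cans are at (465,352), (553,344), (312,337) and (386,354), apparently cap1, cap2, cap3 and cap4. The pink and purple cans at (510,367), (572,278) and (587,388) are decoys. Next I measure everything from both views.

```bash
cat > h.py <<'E'
import numpy as np, cv2
from scipy.optimize import least_squares
def proj(c,P):
    q=np.atleast_2d(P)@np.array(c["R"]).T+c["t"]
    return np.c_[c["fx"]*q[:,0]/q[:,2]+c["cx"], c["fy"]*q[:,1]/q[:,2]+c["cy"]]
def tri(cs,uvs,x0=(.5,0,.03)):
    f=least_squares(lambda X:np.concatenate([proj(c,X)[0]-u for c,u in zip(cs,uvs)]),x0)
    return f.x,np.abs(f.fun).max()
A=np.linspace(0,2*np.pi,40)
def circ(r,z): return np.c_[r*np.cos(A),r*np.sin(A),0*A+z]
def hullc(c,P):
    h=cv2.convexHull(proj(c,P).astype(np.float32)); m=cv2.moments(h); return np.array([m["m10"]/m["m00"],m["m01"]/m["m00"]])
def cent(reg):
    m=cv2.moments(reg.astype(np.uint8),True); return np.array([m["m10"]/m["m00"],m["m01"]/m["m00"]])
def fit(cs,regs,P,x0=(.5,0,.0)):
    us=[cent(g) for g in regs]
    f=least_squares(lambda X:np.concatenate([hullc(c,P+X)-u for c,u in zip(cs,us)]),x0)
    return f.x,np.abs(f.fun).max()
DIM={"cap1":(.015,.04),"cap2":(.0175,.052),"cap3":(.02,.064),"cap4":(.0225,.076)}
def cyl(n): r,h=DIM[n]; return np.r_[circ(r,0),circ(r,h)]
E
python3 - <<'E'
from station import r, viewer,spotter
import pickle
from h import *
cs=[viewer.capture("top"),viewer.capture("side")]
D={}
for n in ["cap1","cap2","cap3","cap4","place1","plate","block"]:
    for c,k in zip(cs,("top","side")):
        L=spotter.silhouettes(n,c); D[n,k]=L
        print(n,k,[(round(l["score"],2),np.round(cent(l["region"])).tolist(),int(l["region"].sum())) for l in L])
pickle.dump((cs,D),open("m.pkl","wb"))
c=cs[0]["image"][150:300,130:450]
cv2.imwrite("pics/top1.png",cv2.resize(c[:,:,::-1],(800,375),interpolation=cv2.INTER_CUBIC))
E
```

```text
cap1 top [(0.76, [410.0, 271.0], 269), (0.7, [218.0, 235.0], 270), (0.68, [399.0, 195.0], 223), (0.61, [356.0, 256.0], 224), (0.54, [270.0, 247.0], 322), (0.53, [386.0, 240.0], 248), (0.51, [325.0, 246.0], 128), (0.33, [160.0, 234.0], 758)]
cap1 side [(0.93, [303.0, 358.0], 692), (0.74, [223.0, 210.0], 953), (0.67, [237.0, 168.0], 631), (0.66, [187.0, 377.0], 771), (0.65, [211.0, 304.0], 643), (0.56, [233.0, 343.0], 621), (0.55, [226.0, 271.0], 390)]
cap2 top [(0.76, [410.0, 271.0], 269), (0.7, [218.0, 235.0], 270), (0.68, [399.0, 195.0], 223), (0.61, [356.0, 256.0], 224), (0.54, [270.0, 247.0], 322), (0.53, [386.0, 240.0], 248), (0.51, [325.0, 246.0], 128), (0.33, [160.0, 234.0], 758)]
cap2 side [(0.93, [303.0, 358.0], 692), (0.74, [223.0, 210.0], 953), (0.67, [237.0, 168.0], 631), (0.66, [187.0, 377.0], 771), (0.65, [211.0, 304.0], 643), (0.56, [233.0, 343.0], 621), (0.55, [226.0, 271.0], 390)]
cap3 top [(0.76, [410.0, 271.0], 269), (0.7, [218.0, 235.0], 270), (0.68, [399.0, 195.0], 223), (0.61, [356.0, 256.0], 224), (0.54, [270.0, 247.0], 322), (0.53, [386.0, 240.0], 248), (0.51, 
[... 437 characters left out ...]
.0], 248), (0.51, [325.0, 246.0], 128), (0.33, [160.0, 234.0], 758)]
cap4 side [(0.93, [303.0, 358.0], 692), (0.74, [223.0, 210.0], 953), (0.67, [237.0, 168.0], 631), (0.66, [187.0, 377.0], 771), (0.65, [211.0, 304.0], 643), (0.56, [233.0, 343.0], 621), (0.55, [226.0, 271.0], 390)]
place1 top [(0.9, [323.0, 179.0], 456), (0.87, [266.0, 173.0], 435), (0.77, [237.0, 169.0], 438), (0.69, [295.0, 175.0], 428)]
place1 side [(0.96, [316.0, 186.0], 463), (0.92, [317.0, 239.0], 593), (0.77, [317.0, 211.0], 553), (0.75, [317.0, 269.0], 633)]
plate top [(0.96, [160.0, 234.0], 739)]
plate side [(0.93, [238.0, 132.0], 713)]
block top [(0.89, [202.0, 161.0], 806)]
block side [(0.73, [320.0, 157.0], 840)]
```

View pics/top1.png

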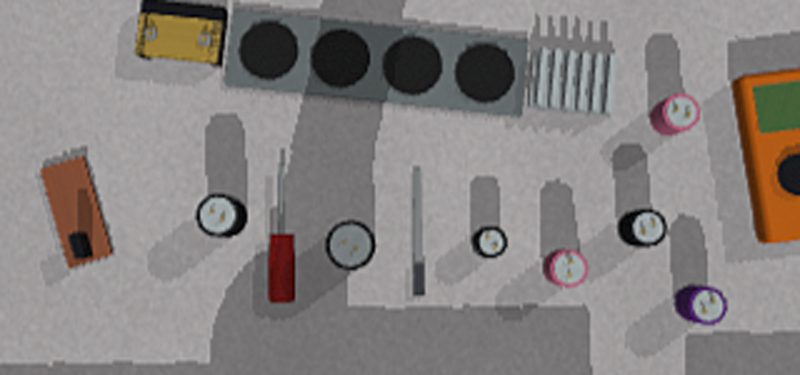

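The crop confirms four black cans with four distinct sizes: cap1 (490,241), cap2 (642,228), cap3 (221,215), cap4 (350,245). The pink and purple ones are excluded.

```bash
python3 - <<'E'
import pickle
from h import *
cs,D=pickle.load(open("m.pkl","rb"))
def get(n,k,uv): return min(D[n,k],key=lambda l:np.hypot(*(cent(l["region"])-uv)))["region"]
pair={"cap1":((325,246),(226,271)),"cap2":((386,240),(233,343)),"cap3":((218,235),(237,168)),"cap4":((270,247),(223,210))}
for n,(a,b) in pair.items():
    x,e=fit(cs,[get(n,"top",a),get(n,"side",b)],cyl(n)); print(n,np.round(x,4),"res px",round(e,2))
pl=[]
for a,b in zip([237,266,295,323],[186,211,239,269]):
    x,e=fit(cs,[get("place1","top",(a,174)),get("place1","side",(317,b))],circ(.029,0),(.6,0,.01)); pl.append(x); print("disc",np.round(x,4),round(e,2))
pl=np.array(pl); d=pl[0]-pl[3]; print("pitch",np.linalg.norm(np.diff(pl,axis=0),axis=1),"yaw",np.degrees(np.arctan2(-d[0],d[1])))
y=d/np.linalg.norm(d);print("block est from row",pl.mean(0)+y*.19)
# plate & block by pixels on rect
def unproj(c,uv,z):
    R=np.array(c["R"]);C=-R.T@c["t"];v=R.T@np.array([(uv[0]-c["cx"])/c["fx"],(uv[1]-c["cy"])/c["fy"],1]);return C+v*(z-C[2])/v[2]
for k,c in zip(("top","side"),cs):
    hsv=cv2.cvtColor(c["image"],cv2.COLOR_RGB2HSV)
    for n,z in(("plate",.008),("block",.03)):
        g=cv2.dilate(D[n,k][0]["region"].astype(np.uint8),np.ones((5,5)))
        m=g*((hsv[...,1]>90)&(hsv[...,2]>60)&(hsv[...,0]<35)).astype(np.uint8)
        bx=cv2.boxPoints(cv2.minAreaRect(cv2.findNonZero(m)))
        P=np.array([unproj(c,u,z) for u in bx]); print(n,k,m.sum(),np.round(P[:,:2],4).tolist(),"c",np.round(P.mean(0),4),"L",np.round(np.linalg.norm(np.diff(P,axis=0),axis=1),3))
        e=P[1]-P[0],P[2]-P[1]
        print([np.degrees(np.arctan2(v[1],v[0])).round(1) for v in e])
        if n=="plate":
            dk=g*(c["image"].max(2)<50).astype(np.uint8); print("grip px",dk.sum(),cent(dk), unproj(c,cent(dk),.035))
E
```

```text
cap1 [ 0.4312 -0.1308  0.0005] res px 0.13
cap2 [ 4.429e-01 -2.731e-01 -2.000e-04] res px 0.43
cap3 [0.4575 0.1178 0.0017] res px 0.49
cap4 [ 0.4296 -0.0023  0.0015] res px 0.24
disc [0.6187 0.0774 0.0107] 0.44
disc [0.6105 0.0083 0.01  ] 0.26
disc [ 0.6019 -0.0617  0.0114] 0.33
disc [ 0.5937 -0.1307  0.0103] 0.15
pitch [0.06956085 0.07061096 0.06949483] yaw -6.851065857881443
block est from row [0.62886639 0.16196876 0.01087289]
plate top 688 [[0.5046, 0.2983], [0.5168, 0.2556], [0.4219, 0.226], [0.4099, 0.2684]] c [0.4633 0.2621 0.008 ] L [0.044 0.099 0.044]
[np.float64(-74.0), np.float64(-162.7)]
grip px 71 [162.02816901 247.71830986] [0.43097586 0.24996776 0.035     ]
block top 525 [[0.6114, 0.2033], [0.6534, 0.1992], [0.6436, 0.12], [0.6017, 0.1243]] c [0.6275 0.1617 0.03  ] L [0.042 0.08  0.042]
[np.float64(-5.5), np.float64(-97.1)]
plate side 532 [[0.411, 0.2677], [0.5111, 0.2992], [0.5164, 0.2495], [0.4189, 0.2198]] c [0.4644 0.259  0.008 ] L [0.105 0.05  0.102]
[np.float64(17.5), np.float64(-83.9)]
grip px 128 [224.4921875 130.2109375] [0.43176868 0.2401281  0.035     ]
block side 389 [[0.6112, 0.1992], [0.6526, 0.1961], [0.6407, 0.108], [0.6014, 0.111]] c [0.6265 0.1536 0.03  ] L [0.042 0.089 0.039]
[np.float64(-4.3), np.float64(-97.7)]
```

>>> play_rows:
  commands:
    - {"fingers": -1, "tx": 0.1, "ty": 0.19, "tz": 0.187, "ax": -0.194, "ay": 0, "az": 0}
    - {"fingers": -1, "tx": 0.1, "ty": 0.19, "tz": 0.187, "ax": -0.194, "ay": 0, "az": 0}
    - {"fingers": -1, "tx": 0.1, "ty": 0.19, "tz": 0.187, "ax": -0.194, "ay": 0, "az": 0}
    - {"fingers": -1, "tx": 0.1, "ty": 0.19, "tz": 0.187, "ax": -0.194, "ay": 0, "az": 0}
    - {"fingers": -1, "tx": 0.1, "ty": 0.19, "tz": 0.187, "ax": -0.194, "ay": 0, "az": 0}

```text
time_s: 1.32
tcp_pos: [0.2493, -0.4379, 0.168]
ee_rot: [[0.001, -0.755, 0.656], [-0.001, 0.656, 0.755], [-1.0, -0.001, -0.0]]
wrist_force: [1.7, 0.0, 0.3]
gripper_width: 0.998
```

>>> play_rows:
  commands:
    - {"fingers": -1, "tx": 0, "ty": 0.0437, "tz": 0.2316, "ax": -0.1147, "ay": 0, "az": 0}
    - {"fingers": -1, "tx": 0, "ty": 0.0437, "tz": 0.2316, "ax": -0.1147, "ay": 0, "az": 0}
    - {"fingers": -1, "tx": 0, "ty": 0.0437, "tz": 0.2316, "ax": -0.1147, "ay": 0, "az": 0}
    - {"fingers": -1, "tx": 0, "ty": 0.0437, "tz": 0.2316, "ax": -0.1147, "ay": 0, "az": 0}
    - {"fingers": -1, "tx": 0, "ty": 0.0437, "tz": 0.2316, "ax": -0.1147, "ay": 0, "az": 0}

```text
time_s: 1.73
tcp_pos: [0.3408, -0.2838, 0.1689]
ee_rot: [[0.002, -0.938, 0.347], [-0.0, 0.347, 0.938], [-1.0, -0.002, 0.0]]
wrist_force: [0.5, 1.2, -0.1]
gripper_width: 1.0
```

>>> play_rows:
  commands:
    - {"fingers": -1, "tx": 0, "ty": -0.0407, "tz": 0.2322, "ax": -0.1147, "ay": 0, "az": 0}
    - {"fingers": -1, "tx": 0, "ty": -0.0407, "tz": 0.2322, "ax": -0.1147, "ay": 0, "az": 0}
    - {"fingers": -1, "tx": 0, "ty": -0.0407, "tz": 0.2322, "ax": -0.1147, "ay": 0, "az": 0}
    - {"fingers": -1, "tx": 0, "ty": -0.0407, "tz": 0.2322, "ax": -0.1147, "ay": 0, "az": 0}
    - {"fingers": -1, "tx": 0, "ty": -0.0407, "tz": 0.2322, "ax": -0.1147, "ay": 0, "az": 0}

```text
time_s: 2.15
tcp_pos: [0.4318, -0.1316, 0.1691]
ee_rot: [[0.003, -1.0, -0.005], [-0.0, -0.005, 1.0], [-1.0, -0.003, -0.0]]
wrist_force: [-0.0, -0.5, 0.2]
gripper_width: 0.999
```

>>> play_rows:
  commands:
    - {"fingers": -1, "tx": 0, "ty": 0, "tz": 0, "ax": 0, "ay": 0, "az": 0}
    - {"fingers": -1, "tx": 0, "ty": 0, "tz": 0, "ax": 0, "ay": 0, "az": 0}
    - {"fingers": -1, "tx": 0, "ty": 0, "tz": 0, "ax": 0, "ay": 0, "az": 0}

```text
time_s: 2.4
tcp_pos: [0.428, -0.1356, 0.1682]
ee_rot: [[-0.001, -1.0, 0.001], [0.0, 0.001, 1.0], [-1.0, 0.001, 0.0]]
wrist_force: [-0.0, 0.8, 0.8]
gripper_width: 0.997
```

```bash
python3 - <<'E'
from station import r, viewer
import cv2,numpy as np
for i in range(4):
    c=viewer.capture("side"); s=r.sense(); print(np.round(s["tcp_pos"],4),np.round(s["joints"],2))
cv2.imwrite("pics/s1.png",cv2.resize(c["image"][150:360,120:400,::-1],(800,600),interpolation=cv2.INTER_CUBIC))
E
```

```text
[ 0.4279 -0.1359  0.1683] [  3.23   9.13 -29.37  -0.   -51.53  -3.32]
[ 0.4279 -0.136   0.1683] [  3.21   9.13 -29.37  -0.   -51.53  -3.33]
[ 0.428  -0.136   0.1683] [  3.21   9.13 -29.36  -0.   -51.53  -3.33]
[ 0.4281 -0.1359  0.1684] [  3.22   9.13 -29.35  -0.   -51.52  -3.33]
```

View pics/s1.png

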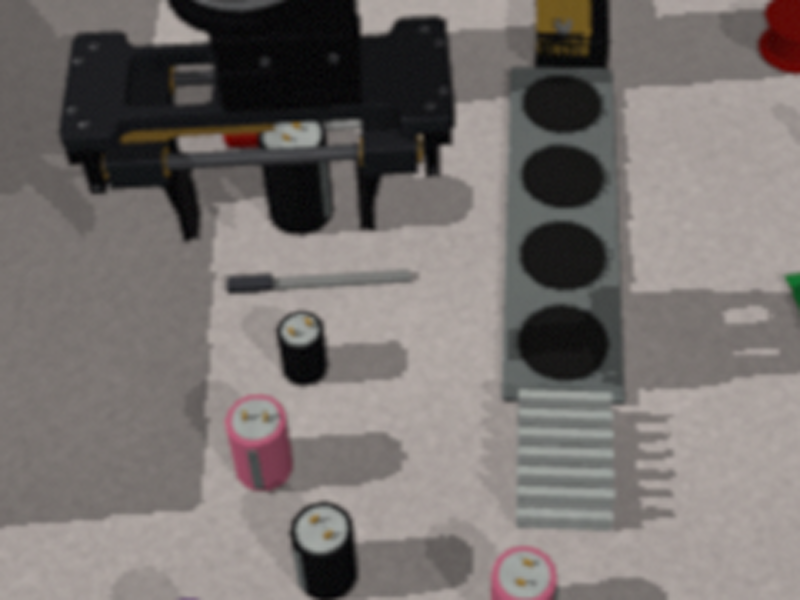

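The picture shows the open gripper above the row; cap1 sits at (302,345). The viewpoint foreshortens the hover. The measured TCP is steady, so I correct by its difference and go down on cap1.

>>> play_rows:
  commands:
    - {"fingers": -1, "tx": 0.09, "ty": -0.0043, "tz": 0.007, "ax": 0, "ay": 0, "az": 0}
    - {"fingers": -1, "tx": 0.13, "ty": -0.0043, "tz": 0.007, "ax": 0, "ay": 0, "az": 0}
    - {"fingers": -1, "tx": 0.165, "ty": -0.0043, "tz": 0.007, "ax": 0, "ay": 0, "az": 0}
    - {"fingers": -1, "tx": 0.184, "ty": -0.0043, "tz": 0.007, "ax": 0, "ay": 0, "az": 0}
    - {"fingers": -1, "tx": 0.184, "ty": -0.0043, "tz": 0.007, "ax": 0, "ay": 0, "az": 0}

```text
time_s: 3.02
tcp_pos: [0.4287, -0.1304, 0.027]
ee_rot: [[-0.009, -1.0, 0.002], [-0.0, 0.002, 1.0], [-1.0, 0.009, -0.0]]
wrist_force: [-0.1, 0.4, 0.3]
gripper_width: 1.001
```

>>> play_rows:
  commands:
    - {"fingers": 1, "tx": 0, "ty": 0, "tz": 0, "ax": 0, "ay": 0, "az": 0}
    - {"fingers": 1, "tx": 0, "ty": 0, "tz": 0, "ax": 0, "ay": 0, "az": 0}
    - {"fingers": 1, "tx": 0, "ty": 0, "tz": 0, "ax": 0, "ay": 0, "az": 0}
    - {"fingers": 1, "tx": 0, "ty": 0, "tz": 0, "ax": 0, "ay": 0, "az": 0}
    - {"fingers": 1, "tx": 0, "ty": 0, "tz": 0, "ax": 0, "ay": 0, "az": 0}

```text
time_s: 3.43
tcp_pos: [0.4327, -0.1297, 0.0316]
ee_rot: [[0.003, -1.0, -0.0], [0.0, -0.0, 1.0], [-1.0, -0.003, 0.0]]
wrist_force: [-0.2, 0.3, 0.5]
gripper_width: 0.707
```

>>> play_rows:
  commands:
    - {"fingers": 1, "tx": 0, "ty": 0, "tz": 0, "ax": 0, "ay": 0, "az": 0}
    - {"fingers": 1, "tx": 0, "ty": 0, "tz": 0, "ax": 0, "ay": 0, "az": 0}
    - {"fingers": 1, "tx": 0, "ty": 0, "tz": 0, "ax": 0, "ay": 0, "az": 0}
    - {"fingers": 1, "tx": 0, "ty": 0, "tz": 0, "ax": 0, "ay": 0, "az": 0}
    - {"fingers": 1, "tx": 0, "ty": 0, "tz": 0, "ax": 0, "ay": 0, "az": 0}

```text
time_s: 3.85
tcp_pos: [0.4318, -0.1297, 0.0304]
ee_rot: [[-0.0, -1.0, -0.0], [-0.0, -0.0, 1.0], [-1.0, 0.0, -0.0]]
wrist_force: [0.1, 0.6, 1.0]
gripper_width: 0.328
```

>>> play_rows:
  commands:
    - {"fingers": 1, "tx": 0, "ty": 0, "tz": 0, "ax": 0, "ay": 0, "az": 0}
    - {"fingers": 1, "tx": -0.04, "ty": 0, "tz": 0, "ax": 0, "ay": 0, "az": 0}
    - {"fingers": 1, "tx": -0.08, "ty": 0, "tz": 0, "ax": 0, "ay": 0, "az": 0}
    - {"fingers": 1, "tx": -0.13, "ty": 0, "tz": 0, "ax": 0, "ay": 0, "az": 0}
    - {"fingers": 1, "tx": -0.173, "ty": 0, "tz": 0, "ax": 0, "ay": 0, "az": 0}

```text
time_s: 4.27
tcp_pos: [0.4317, -0.1297, 0.1618]
ee_rot: [[-0.0, -1.0, -0.0], [-0.0, -0.0, 1.0], [-1.0, 0.0, -0.0]]
wrist_force: [1.5, 0.3, -0.0]
gripper_width: 0.322
```

>>> play_rows:
  commands:
    - {"fingers": 1, "tx": 0, "ty": -0.025, "tz": 0.028, "ax": 0, "ay": 0, "az": 0}
    - {"fingers": 1, "tx": 0, "ty": -0.05, "tz": 0.056, "ax": 0, "ay": 0, "az": 0}
    - {"fingers": 1, "tx": 0, "ty": -0.075, "tz": 0.083, "ax": 0, "ay": 0, "az": 0}
    - {"fingers": 1, "tx": 0, "ty": -0.1, "tz": 0.11, "ax": 0, "ay": 0, "az": 0}
    - {"fingers": 1, "tx": 0, "ty": -0.125, "tz": 0.138, "ax": 0, "ay": 0, "az": 0}

```text
time_s: 4.68
tcp_pos: [0.5261, -0.0252, 0.16]
ee_rot: [[-0.0, -1.0, 0.0], [0.0, 0.0, 1.0], [-1.0, 0.0, 0.0]]
wrist_force: [0.8, -0.3, 0.9]
gripper_width: 0.324
```

>>> play_rows:
  commands:
    - {"fingers": 1, "tx": 0, "ty": -0.03, "tz": 0.033, "ax": 0, "ay": 0, "az": 0}
    - {"fingers": 1, "tx": 0, "ty": -0.06, "tz": 0.066, "ax": 0, "ay": 0, "az": 0}
    - {"fingers": 1, "tx": 0, "ty": -0.095, "tz": 0.105, "ax": 0, "ay": 0, "az": 0}
    - {"fingers": 1, "tx": 0, "ty": -0.125, "tz": 0.138, "ax": 0, "ay": 0, "az": 0}
    - {"fingers": 1, "tx": 0, "ty": -0.125, "tz": 0.138, "ax": 0, "ay": 0, "az": 0}

```text
time_s: 5.1
tcp_pos: [0.6232, 0.0815, 0.159]
ee_rot: [[0.003, -1.0, -0.004], [0.001, -0.004, 1.0], [-1.0, -0.003, 0.0]]
wrist_force: [1.4, -0.2, 0.1]
gripper_width: 0.323
```

>>> play_rows:
  commands:
    - {"fingers": 1, "tx": 0, "ty": 0, "tz": 0, "ax": 0, "ay": 0, "az": 0}
    - {"fingers": 1, "tx": 0, "ty": 0, "tz": 0, "ax": 0, "ay": 0, "az": 0}
    - {"fingers": 1, "tx": 0, "ty": 0, "tz": 0, "ax": 0, "ay": 0, "az": 0}

```text
time_s: 5.35
tcp_pos: [0.6184, 0.0764, 0.1598]
ee_rot: [[-0.001, -1.0, 0.001], [-0.0, 0.001, 1.0], [-1.0, 0.001, -0.0]]
wrist_force: [0.1, -0.2, 0.1]
gripper_width: 0.325
```

>>> play_rows:
  commands:
    - {"fingers": 1, "tx": 0.045, "ty": 0, "tz": 0.0016, "ax": 0, "ay": 0, "az": 0}
    - {"fingers": 1, "tx": 0.09, "ty": 0, "tz": 0.0016, "ax": 0, "ay": 0, "az": 0}
    - {"fingers": 1, "tx": 0.125, "ty": 0, "tz": 0.0016, "ax": 0, "ay": 0, "az": 0}
    - {"fingers": 1, "tx": 0.145, "ty": 0, "tz": 0.0016, "ax": 0, "ay": 0, "az": 0}
    - {"fingers": 1, "tx": 0.152, "ty": 0, "tz": 0.0016, "ax": 0, "ay": 0, "az": 0}

```text
time_s: 5.77
tcp_pos: [0.6168, 0.0768, 0.0434]
ee_rot: [[-0.006, -1.0, 0.002], [-0.002, 0.002, 1.0], [-1.0, 0.006, -0.002]]
wrist_force: [-0.3, -0.4, -0.9]
gripper_width: 0.324
```

>>> play_rows:
  commands:
    - {"fingers": 1, "tx": 0.002, "ty": 0, "tz": 0, "ax": 0, "ay": 0, "az": 0}
    - {"fingers": 1, "tx": 0.004, "ty": 0, "tz": 0, "ax": 0, "ay": 0, "az": 0}
    - {"fingers": 1, "tx": 0.004, "ty": 0, "tz": 0, "ax": 0, "ay": 0, "az": 0}
    - {"fingers": 1, "tx": 0.004, "ty": 0, "tz": 0, "ax": 0, "ay": 0, "az": 0}

```text
time_s: 6.1
tcp_pos: [0.6203, 0.0787, 0.0447]
ee_rot: [[0.003, -1.0, -0.0], [0.001, -0.0, 1.0], [-1.0, -0.003, 0.001]]
wrist_force: [0.5, 0.4, -0.2]
gripper_width: 0.323
```

>>> play_rows:
  commands:
    - {"fingers": -1, "tx": 0, "ty": 0, "tz": 0, "ax": 0, "ay": 0, "az": 0}
    - {"fingers": -1, "tx": 0, "ty": 0, "tz": 0, "ax": 0, "ay": 0, "az": 0}
    - {"fingers": -1, "tx": 0, "ty": 0, "tz": 0, "ax": 0, "ay": 0, "az": 0}
    - {"fingers": -1, "tx": 0, "ty": 0, "tz": 0, "ax": 0, "ay": 0, "az": 0}
    - {"fingers": -1, "tx": 0, "ty": 0, "tz": 0, "ax": 0, "ay": 0, "az": 0}

```text
time_s: 6.52
tcp_pos: [0.6195, 0.0786, 0.0433]
ee_rot: [[0.0, -1.0, -0.0], [0.0, -0.0, 1.0], [-1.0, -0.0, 0.0]]
wrist_force: [-0.1, -0.3, 0.8]
gripper_width: 0.617
```

>>> play_rows:
  commands:
    - {"fingers": -1, "tx": -0.045, "ty": 0, "tz": 0, "ax": 0, "ay": 0, "az": 0}
    - {"fingers": -1, "tx": -0.09, "ty": 0, "tz": 0, "ax": 0, "ay": 0, "az": 0}
    - {"fingers": -1, "tx": -0.135, "ty": 0, "tz": 0, "ax": 0, "ay": 0, "az": 0}
    - {"fingers": -1, "tx": -0.16, "ty": 0, "tz": 0, "ax": 0, "ay": 0, "az": 0}
    - {"fingers": -1, "tx": -0.16, "ty": 0, "tz": 0, "ax": 0, "ay": 0, "az": 0}

```text
time_s: 6.93
tcp_pos: [0.6224, 0.0793, 0.1692]
ee_rot: [[0.011, -1.0, -0.001], [0.003, -0.001, 1.0], [-1.0, -0.011, 0.003]]
wrist_force: [0.3, 0.7, 0.2]
gripper_width: 0.963
```

>>> play_rows:
  commands:
    - {"fingers": -1, "tx": 0, "ty": 0.0235, "tz": -0.047, "ax": 0, "ay": 0, "az": 0}
    - {"fingers": -1, "tx": 0, "ty": 0.047, "tz": -0.094, "ax": 0, "ay": 0, "az": 0}
    - {"fingers": -1, "tx": 0, "ty": 0.07, "tz": -0.14, "ax": 0, "ay": 0, "az": 0}
    - {"fingers": -1, "tx": 0, "ty": 0.094, "tz": -0.188, "ax": 0, "ay": 0, "az": 0}
    - {"fingers": -1, "tx": 0, "ty": 0.1177, "tz": -0.2345, "ax": 0, "ay": 0, "az": 0}

```text
time_s: 7.35
tcp_pos: [0.5296, -0.0986, 0.1626]
ee_rot: [[-0.001, -1.0, -0.001], [-0.0, -0.001, 1.0], [-1.0, 0.001, -0.0]]
wrist_force: [-0.1, -0.2, -0.3]
gripper_width: 0.997
```

>>> play_rows:
  commands:
    - {"fingers": -1, "tx": 0, "ty": 0.0235, "tz": -0.047, "ax": 0, "ay": 0, "az": 0}
    - {"fingers": -1, "tx": 0, "ty": 0.047, "tz": -0.094, "ax": 0, "ay": 0, "az": 0}
    - {"fingers": -1, "tx": 0, "ty": 0.07, "tz": -0.14, "ax": 0, "ay": 0, "az": 0}
    - {"fingers": -1, "tx": 0, "ty": 0.094, "tz": -0.188, "ax": 0, "ay": 0, "az": 0}
    - {"fingers": -1, "tx": 0, "ty": 0.1177, "tz": -0.2345, "ax": 0, "ay": 0, "az": 0}

```text
time_s: 7.77
tcp_pos: [0.4414, -0.2746, 0.1627]
ee_rot: [[-0.001, -1.0, -0.0], [0.0, -0.0, 1.0], [-1.0, 0.001, 0.0]]
wrist_force: [0.8, 0.2, -0.5]
gripper_width: 0.999
```

>>> play_rows:
  commands:
    - {"fingers": -1, "tx": 0, "ty": 0, "tz": 0, "ax": 0, "ay": 0, "az": 0}
    - {"fingers": -1, "tx": 0, "ty": 0, "tz": 0, "ax": 0, "ay": 0, "az": 0}
    - {"fingers": -1, "tx": 0, "ty": 0, "tz": 0, "ax": 0, "ay": 0, "az": 0}
    - {"fingers": -1, "tx": 0, "ty": 0, "tz": 0, "ax": 0, "ay": 0, "az": 0}

```text
time_s: 8.1
tcp_pos: [0.4433, -0.2725, 0.1629]
ee_rot: [[-0.0, -1.0, -0.001], [0.0, -0.001, 1.0], [-1.0, 0.0, 0.0]]
wrist_force: [0.1, -0.3, -0.2]
gripper_width: 0.998
```

```bash
cat >> h.py <<'E'
def scan(only=None):
    """fit every class-cap detection pair against each cap model, seeds from expected poses"""
    from station import viewer,spotter
    cs=[viewer.capture("top"),viewer.capture("side")]
    L=[spotter.silhouettes("cap1",c) for c in cs]
    for n,X in only.items():
        R=[];ok=1
        for c,l in zip(cs,L):
            u=hullc(c,cyl(n)+X); b=min(l,key=lambda q:np.hypot(*(cent(q["region"])-u)),default=None)
            if b is None or np.hypot(*(cent(b["region"])-u))>12: ok=0;break
            R.append(b["region"])
        if not ok: print(n,"not seen"); continue
        x,e=fit(cs,R,cyl(n),X); print(n,np.round(x,4),"res",round(e,2),"off",np.round((x-X)[:2],4))
    return cs
E
python3 - <<'E'
from h import *
from station import r
print(r.sense()["tcp_pos"])
scan({"cap1":np.array([.6187,.0776,.012])})
E
```

```text
[ 0.44330852 -0.27252364  0.16292914]
cap1 [0.6209 0.0768 0.0126] res 0.06 off [ 0.0022 -0.0008]
```

>>> play_rows:
  commands:
    - {"fingers": -1, "tx": 0.05, "ty": 0, "tz": -0.001, "ax": 0, "ay": 0, "az": 0}
    - {"fingers": -1, "tx": 0.1, "ty": 0, "tz": -0.001, "ax": 0, "ay": 0, "az": 0}
    - {"fingers": -1, "tx": 0.14, "ty": 0, "tz": -0.001, "ax": 0, "ay": 0, "az": 0}
    - {"fingers": -1, "tx": 0.17, "ty": 0, "tz": -0.001, "ax": 0, "ay": 0, "az": 0}
    - {"fingers": -1, "tx": 0.17, "ty": 0, "tz": -0.001, "ax": 0, "ay": 0, "az": 0}

```text
time_s: 8.72
tcp_pos: [0.44, -0.2723, 0.0313]
ee_rot: [[-0.01, -1.0, -0.0], [0.003, -0.0, 1.0], [-1.0, 0.01, 0.003]]
wrist_force: [0.4, 0.1, -0.4]
gripper_width: 1.0
```

>>> play_rows:
  commands:
    - {"fingers": 1, "tx": 0, "ty": 0, "tz": 0, "ax": 0, "ay": 0, "az": 0}
    - {"fingers": 1, "tx": 0, "ty": 0, "tz": 0, "ax": 0, "ay": 0, "az": 0}
    - {"fingers": 1, "tx": 0, "ty": 0, "tz": 0, "ax": 0, "ay": 0, "az": 0}
    - {"fingers": 1, "tx": 0, "ty": 0, "tz": 0, "ax": 0, "ay": 0, "az": 0}
    - {"fingers": 1, "tx": 0, "ty": 0, "tz": 0, "ax": 0, "ay": 0, "az": 0}

```text
time_s: 9.13
tcp_pos: [0.4437, -0.2742, 0.037]
ee_rot: [[0.003, -1.0, -0.0], [-0.001, -0.0, 1.0], [-1.0, -0.003, -0.001]]
wrist_force: [-0.1, -1.1, 0.1]
gripper_width: 0.707
```

>>> play_rows:
  commands:
    - {"fingers": 1, "tx": 0, "ty": 0, "tz": 0, "ax": 0, "ay": 0, "az": 0}
    - {"fingers": 1, "tx": 0, "ty": 0, "tz": 0, "ax": 0, "ay": 0, "az": 0}
    - {"fingers": 1, "tx": 0, "ty": 0, "tz": 0, "ax": 0, "ay": 0, "az": 0}
    - {"fingers": 1, "tx": 0, "ty": 0, "tz": 0, "ax": 0, "ay": 0, "az": 0}
    - {"fingers": 1, "tx": 0, "ty": 0, "tz": 0, "ax": 0, "ay": 0, "az": 0}

```text
time_s: 9.55
tcp_pos: [0.4428, -0.274, 0.0357]
ee_rot: [[-0.0, -1.0, -0.0], [-0.0, -0.0, 1.0], [-1.0, 0.0, -0.0]]
wrist_force: [-1.0, 0.6, 1.5]
gripper_width: 0.381
```

>>> play_rows:
  commands:
    - {"fingers": 1, "tx": 0, "ty": 0, "tz": 0, "ax": 0, "ay": 0, "az": 0}
    - {"fingers": 1, "tx": -0.04, "ty": 0, "tz": 0, "ax": 0, "ay": 0, "az": 0}
    - {"fingers": 1, "tx": -0.08, "ty": 0, "tz": 0, "ax": 0, "ay": 0, "az": 0}
    - {"fingers": 1, "tx": -0.13, "ty": 0, "tz": 0, "ax": 0, "ay": 0, "az": 0}
    - {"fingers": 1, "tx": -0.173, "ty": 0, "tz": 0, "ax": 0, "ay": 0, "az": 0}

```text
time_s: 9.97
tcp_pos: [0.4427, -0.274, 0.167]
ee_rot: [[-0.0, -1.0, -0.0], [-0.0, -0.0, 1.0], [-1.0, 0.0, -0.0]]
wrist_force: [0.7, -0.3, -0.2]
gripper_width: 0.381
```

>>> play_rows:
  commands:
    - {"fingers": 1, "tx": 0, "ty": -0.022, "tz": 0.037, "ax": 0, "ay": 0, "az": 0}
    - {"fingers": 1, "tx": 0, "ty": -0.044, "tz": 0.074, "ax": 0, "ay": 0, "az": 0}
    - {"fingers": 1, "tx": 0, "ty": -0.067, "tz": 0.112, "ax": 0, "ay": 0, "az": 0}
    - {"fingers": 1, "tx": 0, "ty": -0.089, "tz": 0.15, "ax": 0, "ay": 0, "az": 0}
    - {"fingers": 1, "tx": 0, "ty": -0.1118, "tz": 0.1881, "ax": 0, "ay": 0, "az": 0}

```text
time_s: 10.38
tcp_pos: [0.5269, -0.1315, 0.1652]
ee_rot: [[-0.0, -1.0, 0.0], [0.0, 0.0, 1.0], [-1.0, 0.0, 0.0]]
wrist_force: [1.0, -0.2, 0.2]
gripper_width: 0.384
```

>>> play_rows:
  commands:
    - {"fingers": 1, "tx": 0, "ty": -0.022, "tz": 0.037, "ax": 0, "ay": 0, "az": 0}
    - {"fingers": 1, "tx": 0, "ty": -0.044, "tz": 0.074, "ax": 0, "ay": 0, "az": 0}
    - {"fingers": 1, "tx": 0, "ty": -0.067, "tz": 0.112, "ax": 0, "ay": 0, "az": 0}
    - {"fingers": 1, "tx": 0, "ty": -0.089, "tz": 0.15, "ax": 0, "ay": 0, "az": 0}
    - {"fingers": 1, "tx": 0, "ty": -0.1118, "tz": 0.1881, "ax": 0, "ay": 0, "az": 0}

```text
time_s: 10.8
tcp_pos: [0.6108, 0.0097, 0.1649]
ee_rot: [[-0.001, -1.0, -0.0], [0.0, -0.0, 1.0], [-1.0, 0.001, 0.0]]
wrist_force: [-0.7, -1.1, 0.5]
gripper_width: 0.385
```

>>> play_rows:
  commands:
    - {"fingers": 1, "tx": 0, "ty": 0, "tz": 0, "ax": 0, "ay": 0, "az": 0}
    - {"fingers": 1, "tx": 0, "ty": 0, "tz": 0, "ax": 0, "ay": 0, "az": 0}
    - {"fingers": 1, "tx": 0, "ty": 0, "tz": 0, "ax": 0, "ay": 0, "az": 0}
    - {"fingers": 1, "tx": 0, "ty": 0, "tz": 0, "ax": 0, "ay": 0, "az": 0}

```text
time_s: 11.13
tcp_pos: [0.6098, 0.0073, 0.1651]
ee_rot: [[-0.001, -1.0, 0.001], [-0.0, 0.001, 1.0], [-1.0, 0.001, -0.0]]
wrist_force: [0.7, -0.1, -1.5]
gripper_width: 0.385
```

>>> play_rows:
  commands:
    - {"fingers": 1, "tx": 0.045, "ty": -0.001, "tz": 0.001, "ax": 0, "ay": 0, "az": 0}
    - {"fingers": 1, "tx": 0.09, "ty": -0.001, "tz": 0.001, "ax": 0, "ay": 0, "az": 0}
    - {"fingers": 1, "tx": 0.125, "ty": -0.001, "tz": 0.001, "ax": 0, "ay": 0, "az": 0}
    - {"fingers": 1, "tx": 0.145, "ty": -0.001, "tz": 0.001, "ax": 0, "ay": 0, "az": 0}
    - {"fingers": 1, "tx": 0.152, "ty": -0.001, "tz": 0.001, "ax": 0, "ay": 0, "az": 0}

```text
time_s: 11.55
tcp_pos: [0.6088, 0.0072, 0.0484]
ee_rot: [[-0.006, -1.0, 0.002], [-0.001, 0.002, 1.0], [-1.0, 0.006, -0.001]]
wrist_force: [-0.3, -0.6, -0.4]
gripper_width: 0.385
```

>>> play_rows:
  commands:
    - {"fingers": 1, "tx": 0.002, "ty": 0, "tz": 0, "ax": 0, "ay": 0, "az": 0}
    - {"fingers": 1, "tx": 0.004, "ty": 0, "tz": 0, "ax": 0, "ay": 0, "az": 0}
    - {"fingers": 1, "tx": 0.004, "ty": 0, "tz": 0, "ax": 0, "ay": 0, "az": 0}
    - {"fingers": 1, "tx": 0.004, "ty": 0, "tz": 0, "ax": 0, "ay": 0, "az": 0}
    - {"fingers": 1, "tx": 0.004, "ty": 0, "tz": 0, "ax": 0, "ay": 0, "az": 0}

```text
time_s: 11.97
tcp_pos: [0.612, 0.0091, 0.0497]
ee_rot: [[0.002, -1.0, -0.0], [0.001, -0.0, 1.0], [-1.0, -0.002, 0.001]]
wrist_force: [1.2, -0.4, -1.0]
gripper_width: 0.385
```

>>> play_rows:
  commands:
    - {"fingers": -1, "tx": 0, "ty": 0, "tz": 0, "ax": 0, "ay": 0, "az": 0}
    - {"fingers": -1, "tx": 0, "ty": 0, "tz": 0, "ax": 0, "ay": 0, "az": 0}
    - {"fingers": -1, "tx": 0, "ty": 0, "tz": 0, "ax": 0, "ay": 0, "az": 0}
    - {"fingers": -1, "tx": 0, "ty": 0, "tz": 0, "ax": 0, "ay": 0, "az": 0}
    - {"fingers": -1, "tx": 0, "ty": 0, "tz": 0, "ax": 0, "ay": 0, "az": 0}

```text
time_s: 12.38
tcp_pos: [0.6114, 0.009, 0.0485]
ee_rot: [[0.0, -1.0, -0.0], [0.0, -0.0, 1.0], [-1.0, -0.0, 0.0]]
wrist_force: [0.0, -0.2, -0.2]
gripper_width: 0.678
```

>>> play_rows:
  commands:
    - {"fingers": -1, "tx": -0.045, "ty": 0, "tz": 0, "ax": 0, "ay": 0, "az": 0}
    - {"fingers": -1, "tx": -0.09, "ty": 0, "tz": 0, "ax": 0, "ay": 0, "az": 0}
    - {"fingers": -1, "tx": -0.135, "ty": 0, "tz": 0, "ax": 0, "ay": 0, "az": 0}
    - {"fingers": -1, "tx": -0.16, "ty": 0, "tz": 0, "ax": 0, "ay": 0, "az": 0}
    - {"fingers": -1, "tx": -0.16, "ty": 0, "tz": 0, "ax": 0, "ay": 0, "az": 0}

```text
time_s: 12.8
tcp_pos: [0.6143, 0.0093, 0.1743]
ee_rot: [[0.011, -1.0, -0.001], [0.001, -0.001, 1.0], [-1.0, -0.011, 0.001]]
wrist_force: [1.4, 0.1, 0.7]
gripper_width: 0.976
```

>>> play_rows:
  commands:
    - {"fingers": -1, "tx": 0, "ty": 0.041, "tz": 0.029, "ax": 0, "ay": 0, "az": 0}
    - {"fingers": -1, "tx": 0, "ty": 0.082, "tz": 0.058, "ax": 0, "ay": 0, "az": 0}
    - {"fingers": -1, "tx": 0, "ty": 0.123, "tz": 0.087, "ax": 0, "ay": 0, "az": 0}
    - {"fingers": -1, "tx": 0, "ty": 0.164, "tz": 0.116, "ax": 0, "ay": 0, "az": 0}
    - {"fingers": -1, "tx": 0, "ty": 0.2052, "tz": 0.1451, "ax": 0, "ay": 0, "az": 0}

```text
time_s: 13.22
tcp_pos: [0.4556, 0.1181, 0.1677]
ee_rot: [[-0.001, -1.0, 0.001], [-0.0, 0.001, 1.0], [-1.0, 0.001, -0.0]]
wrist_force: [0.4, 0.9, 0.4]
gripper_width: 1.0
```

>>> play_rows:
  commands:
    - {"fingers": -1, "tx": 0, "ty": 0, "tz": 0, "ax": 0, "ay": 0, "az": 0}
    - {"fingers": -1, "tx": 0, "ty": 0, "tz": 0, "ax": 0, "ay": 0, "az": 0}
    - {"fingers": -1, "tx": 0, "ty": 0, "tz": 0, "ax": 0, "ay": 0, "az": 0}
    - {"fingers": -1, "tx": 0, "ty": 0, "tz": 0, "ax": 0, "ay": 0, "az": 0}

```text
time_s: 13.55
tcp_pos: [0.4581, 0.1175, 0.1682]
ee_rot: [[0.0, -1.0, 0.001], [-0.0, 0.001, 1.0], [-1.0, -0.0, -0.0]]
wrist_force: [-0.2, -0.6, 0.2]
gripper_width: 0.999
```

```bash
python3 - <<'E'
from h import *
from station import r
scan({"cap1":np.array([.6187,.0776,.012]),"cap2":np.array([.6104,.0081,.012]),"cap4":np.array([.4296,-.0023,0])})
print(r.sense()["tcp_pos"])
E
```

```text
cap1 [0.6206 0.0762 0.0178] res 0.06 off [ 0.0019 -0.0014]
cap2 [0.614  0.0106 0.0133] res 0.23 off [0.0036 0.0025]
cap4 [ 0.4292 -0.0009 -0.0007] res 0.17 off [-0.0004  0.0014]
[0.45796564 0.11718569 0.16803798]
```

>>> play_rows:
  commands:
    - {"fingers": -1, "tx": 0.05, "ty": 0, "tz": 0, "ax": 0, "ay": 0, "az": 0}
    - {"fingers": -1, "tx": 0.1, "ty": 0, "tz": 0, "ax": 0, "ay": 0, "az": 0}
    - {"fingers": -1, "tx": 0.135, "ty": 0, "tz": 0, "ax": 0, "ay": 0, "az": 0}
    - {"fingers": -1, "tx": 0.164, "ty": 0, "tz": 0, "ax": 0, "ay": 0, "az": 0}
    - {"fingers": -1, "tx": 0.164, "ty": 0, "tz": 0, "ax": 0, "ay": 0, "az": 0}

```text
time_s: 14.17
tcp_pos: [0.455, 0.1157, 0.0414]
ee_rot: [[-0.008, -1.0, 0.002], [-0.005, 0.002, 1.0], [-1.0, 0.008, -0.005]]
wrist_force: [-0.3, -0.4, -0.2]
gripper_width: 0.998
```

>>> play_rows:
  commands:
    - {"fingers": 1, "tx": 0, "ty": 0, "tz": 0, "ax": 0, "ay": 0, "az": 0}
    - {"fingers": 1, "tx": 0, "ty": 0, "tz": 0, "ax": 0, "ay": 0, "az": 0}
    - {"fingers": 1, "tx": 0, "ty": 0, "tz": 0, "ax": 0, "ay": 0, "az": 0}
    - {"fingers": 1, "tx": 0, "ty": 0, "tz": 0, "ax": 0, "ay": 0, "az": 0}
    - {"fingers": 1, "tx": 0, "ty": 0, "tz": 0, "ax": 0, "ay": 0, "az": 0}

```text
time_s: 14.58
tcp_pos: [0.4581, 0.1181, 0.0466]
ee_rot: [[0.002, -1.0, -0.0], [0.002, -0.0, 1.0], [-1.0, -0.002, 0.002]]
wrist_force: [0.1, -0.6, -0.1]
gripper_width: 0.712
```

>>> play_rows:
  commands:
    - {"fingers": 1, "tx": 0, "ty": 0, "tz": 0, "ax": 0, "ay": 0, "az": 0}
    - {"fingers": 1, "tx": 0, "ty": 0, "tz": 0, "ax": 0, "ay": 0, "az": 0}
    - {"fingers": 1, "tx": 0, "ty": 0, "tz": 0, "ax": 0, "ay": 0, "az": 0}
    - {"fingers": 1, "tx": 0, "ty": 0, "tz": 0, "ax": 0, "ay": 0, "az": 0}
    - {"fingers": 1, "tx": 0, "ty": 0, "tz": 0, "ax": 0, "ay": 0, "az": 0}

```text
time_s: 15.0
tcp_pos: [0.4573, 0.1177, 0.0456]
ee_rot: [[-0.0, -1.0, -0.0], [-0.0, -0.0, 1.0], [-1.0, 0.0, -0.0]]
wrist_force: [-1.5, 0.1, 3.7]
gripper_width: 0.44
```

>>> play_rows:
  commands:
    - {"fingers": 1, "tx": 0, "ty": 0, "tz": 0, "ax": 0, "ay": 0, "az": 0}
    - {"fingers": 1, "tx": -0.04, "ty": 0, "tz": 0, "ax": 0, "ay": 0, "az": 0}
    - {"fingers": 1, "tx": -0.08, "ty": 0, "tz": 0, "ax": 0, "ay": 0, "az": 0}
    - {"fingers": 1, "tx": -0.13, "ty": 0, "tz": 0, "ax": 0, "ay": 0, "az": 0}
    - {"fingers": 1, "tx": -0.173, "ty": 0, "tz": 0, "ax": 0, "ay": 0, "az": 0}

```text
time_s: 15.42
tcp_pos: [0.4572, 0.1176, 0.1766]
ee_rot: [[-0.0, -1.0, -0.0], [-0.0, -0.0, 1.0], [-1.0, 0.0, -0.0]]
wrist_force: [1.4, 0.3, -1.2]
gripper_width: 0.439
```

>>> play_rows:
  commands:
    - {"fingers": 1, "tx": 0, "ty": -0.019, "tz": -0.024, "ax": 0, "ay": 0, "az": 0}
    - {"fingers": 1, "tx": 0, "ty": -0.038, "tz": -0.048, "ax": 0, "ay": 0, "az": 0}
    - {"fingers": 1, "tx": 0, "ty": -0.058, "tz": -0.072, "ax": 0, "ay": 0, "az": 0}
    - {"fingers": 1, "tx": 0, "ty": -0.077, "tz": -0.096, "ax": 0, "ay": 0, "az": 0}
    - {"fingers": 1, "tx": 0, "ty": -0.0965, "tz": -0.1195, "ax": 0, "ay": 0, "az": 0}

```text
time_s: 15.83
tcp_pos: [0.53, 0.0272, 0.1747]
ee_rot: [[-0.001, -1.0, -0.0], [0.0, -0.0, 1.0], [-1.0, 0.001, 0.0]]
wrist_force: [-0.6, 0.2, -1.1]
gripper_width: 0.441
```

>>> play_rows:
  commands:
    - {"fingers": 1, "tx": 0, "ty": -0.019, "tz": -0.024, "ax": 0, "ay": 0, "az": 0}
    - {"fingers": 1, "tx": 0, "ty": -0.038, "tz": -0.048, "ax": 0, "ay": 0, "az": 0}
    - {"fingers": 1, "tx": 0, "ty": -0.058, "tz": -0.072, "ax": 0, "ay": 0, "az": 0}
    - {"fingers": 1, "tx": 0, "ty": -0.077, "tz": -0.096, "ax": 0, "ay": 0, "az": 0}
    - {"fingers": 1, "tx": 0, "ty": -0.0965, "tz": -0.1195, "ax": 0, "ay": 0, "az": 0}

```text
time_s: 16.25
tcp_pos: [0.6024, -0.0625, 0.1742]
ee_rot: [[-0.001, -1.0, 0.0], [0.0, 0.0, 1.0], [-1.0, 0.001, 0.0]]
wrist_force: [0.8, 0.2, -1.3]
gripper_width: 0.44
```

>>> play_rows:
  commands:
    - {"fingers": 1, "tx": 0, "ty": 0, "tz": 0, "ax": 0, "ay": 0, "az": 0}
    - {"fingers": 1, "tx": 0, "ty": 0, "tz": 0, "ax": 0, "ay": 0, "az": 0}
    - {"fingers": 1, "tx": 0, "ty": 0, "tz": 0, "ax": 0, "ay": 0, "az": 0}
    - {"fingers": 1, "tx": 0, "ty": 0, "tz": 0, "ax": 0, "ay": 0, "az": 0}

```text
time_s: 16.58
tcp_pos: [0.6015, -0.061, 0.1748]
ee_rot: [[-0.001, -1.0, -0.001], [0.0, -0.001, 1.0], [-1.0, 0.001, 0.0]]
wrist_force: [0.2, 0.3, -1.2]
gripper_width: 0.441
```

>>> play_rows:
  commands:
    - {"fingers": 1, "tx": 0.045, "ty": 0, "tz": -0.001, "ax": 0, "ay": 0, "az": 0}
    - {"fingers": 1, "tx": 0.09, "ty": 0, "tz": -0.001, "ax": 0, "ay": 0, "az": 0}
    - {"fingers": 1, "tx": 0.125, "ty": 0, "tz": -0.001, "ax": 0, "ay": 0, "az": 0}
    - {"fingers": 1, "tx": 0.145, "ty": 0, "tz": -0.001, "ax": 0, "ay": 0, "az": 0}
    - {"fingers": 1, "tx": 0.151, "ty": 0, "tz": -0.001, "ax": 0, "ay": 0, "az": 0}

```text
time_s: 17.0
tcp_pos: [0.5996, -0.0616, 0.0588]
ee_rot: [[-0.006, -1.0, -0.001], [-0.0, -0.001, 1.0], [-1.0, 0.006, -0.0]]
wrist_force: [0.5, -0.4, -0.8]
gripper_width: 0.438
```

>>> play_rows:
  commands:
    - {"fingers": 1, "tx": 0.002, "ty": 0, "tz": 0, "ax": 0, "ay": 0, "az": 0}
    - {"fingers": 1, "tx": 0.004, "ty": 0, "tz": 0, "ax": 0, "ay": 0, "az": 0}
    - {"fingers": 1, "tx": 0.004, "ty": 0, "tz": 0, "ax": 0, "ay": 0, "az": 0}
    - {"fingers": 1, "tx": 0.004, "ty": 0, "tz": 0, "ax": 0, "ay": 0, "az": 0}
    - {"fingers": 1, "tx": 0.004, "ty": 0, "tz": 0, "ax": 0, "ay": 0, "az": 0}

```text
time_s: 17.42
tcp_pos: [0.6029, -0.0621, 0.0602]
ee_rot: [[0.002, -1.0, -0.0], [0.0, -0.0, 1.0], [-1.0, -0.002, 0.0]]
wrist_force: [0.8, -0.5, -1.2]
gripper_width: 0.441
```

>>> play_rows:
  commands:
    - {"fingers": -1, "tx": 0, "ty": 0, "tz": 0, "ax": 0, "ay": 0, "az": 0}
    - {"fingers": -1, "tx": 0, "ty": 0, "tz": 0, "ax": 0, "ay": 0, "az": 0}
    - {"fingers": -1, "tx": 0, "ty": 0, "tz": 0, "ax": 0, "ay": 0, "az": 0}
    - {"fingers": -1, "tx": 0, "ty": 0, "tz": 0, "ax": 0, "ay": 0, "az": 0}
    - {"fingers": -1, "tx": 0, "ty": 0, "tz": 0, "ax": 0, "ay": 0, "az": 0}

```text
time_s: 17.83
tcp_pos: [0.6023, -0.0623, 0.059]
ee_rot: [[0.0, -1.0, -0.0], [-0.0, -0.0, 1.0], [-1.0, -0.0, -0.0]]
wrist_force: [1.2, 0.1, -0.8]
gripper_width: 0.738
```

>>> play_rows:
  commands:
    - {"fingers": -1, "tx": -0.045, "ty": 0, "tz": 0, "ax": 0, "ay": 0, "az": 0}
    - {"fingers": -1, "tx": -0.09, "ty": 0, "tz": 0, "ax": 0, "ay": 0, "az": 0}
    - {"fingers": -1, "tx": -0.135, "ty": 0, "tz": 0, "ax": 0, "ay": 0, "az": 0}
    - {"fingers": -1, "tx": -0.16, "ty": 0, "tz": 0, "ax": 0, "ay": 0, "az": 0}
    - {"fingers": -1, "tx": -0.16, "ty": 0, "tz": 0, "ax": 0, "ay": 0, "az": 0}

```text
time_s: 18.25
tcp_pos: [0.6052, -0.0622, 0.1848]
ee_rot: [[0.011, -1.0, -0.001], [0.0, -0.001, 1.0], [-1.0, -0.011, 0.0]]
wrist_force: [0.8, -0.1, 0.1]
gripper_width: 0.991
```

>>> play_rows:
  commands:
    - {"fingers": -1, "tx": 0, "ty": 0.046, "tz": 0.016, "ax": 0, "ay": 0, "az": 0}
    - {"fingers": -1, "tx": 0, "ty": 0.092, "tz": 0.032, "ax": 0, "ay": 0, "az": 0}
    - {"fingers": -1, "tx": 0, "ty": 0.138, "tz": 0.048, "ax": 0, "ay": 0, "az": 0}
    - {"fingers": -1, "tx": 0, "ty": 0.184, "tz": 0.064, "ax": 0, "ay": 0, "az": 0}
    - {"fingers": -1, "tx": 0, "ty": 0.2304, "tz": 0.0805, "ax": 0, "ay": 0, "az": 0}

```text
time_s: 18.67
tcp_pos: [0.4274, -0.0019, 0.1781]
ee_rot: [[-0.001, -1.0, 0.001], [-0.0, 0.001, 1.0], [-1.0, 0.001, -0.0]]
wrist_force: [0.6, 1.0, 1.1]
gripper_width: 0.999
```

>>> play_rows:
  commands:
    - {"fingers": -1, "tx": 0, "ty": 0, "tz": 0, "ax": 0, "ay": 0, "az": 0}
    - {"fingers": -1, "tx": 0, "ty": 0, "tz": 0, "ax": 0, "ay": 0, "az": 0}
    - {"fingers": -1, "tx": 0, "ty": 0, "tz": 0, "ax": 0, "ay": 0, "az": 0}
    - {"fingers": -1, "tx": 0, "ty": 0, "tz": 0, "ax": 0, "ay": 0, "az": 0}

```text
time_s: 19.0
tcp_pos: [0.4304, -0.0018, 0.1789]
ee_rot: [[0.001, -1.0, 0.0], [0.0, 0.0, 1.0], [-1.0, -0.001, 0.0]]
wrist_force: [-0.3, 0.4, -0.2]
gripper_width: 1.002
```

```bash
python3 - <<'E'
from h import *
from station import r
scan({"cap1":np.array([.6187,.0776,.012]),"cap2":np.array([.6104,.0081,.012]),"cap3":np.array([.602,-.0615,.012]),"cap4":np.array([.4296,-.0023,0])})
print(r.sense()["tcp_pos"])
E
```

```text
cap1 [0.6209 0.0763 0.017 ] res 0.3 off [ 0.0022 -0.0013]
cap2 [0.6122 0.0095 0.0208] res 0.23 off [0.0018 0.0014]
cap3 [ 0.6037 -0.0613  0.012 ] res 0.03 off [0.0017 0.0002]
cap4 not seen
[ 0.42997282 -0.00206158  0.17854603]
```

>>> play_rows:
  commands:
    - {"fingers": -1, "tx": 0.05, "ty": 0, "tz": 0, "ax": 0, "ay": 0, "az": 0}
    - {"fingers": -1, "tx": 0.1, "ty": 0, "tz": 0, "ax": 0, "ay": 0, "az": 0}
    - {"fingers": -1, "tx": 0.135, "ty": 0, "tz": 0, "ax": 0, "ay": 0, "az": 0}
    - {"fingers": -1, "tx": 0.171, "ty": 0, "tz": 0, "ax": 0, "ay": 0, "az": 0}
    - {"fingers": -1, "tx": 0.171, "ty": 0, "tz": 0, "ax": 0, "ay": 0, "az": 0}

```text
time_s: 19.62
tcp_pos: [0.4263, -0.0032, 0.0463]
ee_rot: [[-0.011, -1.0, 0.002], [-0.003, 0.002, 1.0], [-1.0, 0.011, -0.003]]
wrist_force: [-1.1, -0.1, 0.6]
gripper_width: 0.997
```

>>> play_rows:
  commands:
    - {"fingers": 1, "tx": 0, "ty": 0, "tz": 0, "ax": 0, "ay": 0, "az": 0}
    - {"fingers": 1, "tx": 0, "ty": 0, "tz": 0, "ax": 0, "ay": 0, "az": 0}
    - {"fingers": 1, "tx": 0, "ty": 0, "tz": 0, "ax": 0, "ay": 0, "az": 0}
    - {"fingers": 1, "tx": 0, "ty": 0, "tz": 0, "ax": 0, "ay": 0, "az": 0}
    - {"fingers": 1, "tx": 0, "ty": 0, "tz": 0, "ax": 0, "ay": 0, "az": 0}

```text
time_s: 20.03
tcp_pos: [0.4302, -0.0016, 0.0519]
ee_rot: [[0.003, -1.0, -0.0], [0.001, -0.0, 1.0], [-1.0, -0.003, 0.001]]
wrist_force: [-0.7, 0.7, 1.2]
gripper_width: 0.707
```

>>> play_rows:
  commands:
    - {"fingers": 1, "tx": 0, "ty": 0, "tz": 0, "ax": 0, "ay": 0, "az": 0}
    - {"fingers": 1, "tx": 0, "ty": 0, "tz": 0, "ax": 0, "ay": 0, "az": 0}
    - {"fingers": 1, "tx": 0, "ty": 0, "tz": 0, "ax": 0, "ay": 0, "az": 0}
    - {"fingers": 1, "tx": 0, "ty": 0, "tz": 0, "ax": 0, "ay": 0, "az": 0}
    - {"fingers": 1, "tx": 0, "ty": 0, "tz": 0, "ax": 0, "ay": 0, "az": 0}

```text
time_s: 20.45
tcp_pos: [0.4291, -0.0019, 0.051]
ee_rot: [[-0.001, -1.0, -0.0], [-0.0, -0.0, 1.0], [-1.0, 0.001, -0.0]]
wrist_force: [-1.4, 0.2, 6.3]
gripper_width: 0.499
```

>>> play_rows:
  commands:
    - {"fingers": 1, "tx": 0, "ty": 0, "tz": 0, "ax": 0, "ay": 0, "az": 0}
    - {"fingers": 1, "tx": -0.04, "ty": 0, "tz": 0, "ax": 0, "ay": 0, "az": 0}
    - {"fingers": 1, "tx": -0.08, "ty": 0, "tz": 0, "ax": 0, "ay": 0, "az": 0}
    - {"fingers": 1, "tx": -0.13, "ty": 0, "tz": 0, "ax": 0, "ay": 0, "az": 0}
    - {"fingers": 1, "tx": -0.173, "ty": 0, "tz": 0, "ax": 0, "ay": 0, "az": 0}

```text
time_s: 20.87
tcp_pos: [0.429, -0.002, 0.1817]
ee_rot: [[-0.0, -1.0, -0.0], [-0.0, -0.0, 1.0], [-1.0, 0.0, -0.0]]
wrist_force: [1.9, 1.0, -2.1]
gripper_width: 0.501
```

>>> play_rows:
  commands:
    - {"fingers": 1, "tx": 0, "ty": -0.022, "tz": -0.017, "ax": 0, "ay": 0, "az": 0}
    - {"fingers": 1, "tx": 0, "ty": -0.044, "tz": -0.034, "ax": 0, "ay": 0, "az": 0}
    - {"fingers": 1, "tx": 0, "ty": -0.066, "tz": -0.051, "ax": 0, "ay": 0, "az": 0}
    - {"fingers": 1, "tx": 0, "ty": -0.088, "tz": -0.068, "ax": 0, "ay": 0, "az": 0}
    - {"fingers": 1, "tx": 0, "ty": -0.11, "tz": -0.086, "ax": 0, "ay": 0, "az": 0}

```text
time_s: 21.28
tcp_pos: [0.5121, -0.0669, 0.1796]
ee_rot: [[-0.001, -1.0, 0.0], [0.0, 0.0, 1.0], [-1.0, 0.001, 0.0]]
wrist_force: [-0.0, -0.3, -2.1]
gripper_width: 0.494
```

>>> play_rows:
  commands:
    - {"fingers": 1, "tx": 0, "ty": -0.022, "tz": -0.017, "ax": 0, "ay": 0, "az": 0}
    - {"fingers": 1, "tx": 0, "ty": -0.044, "tz": -0.034, "ax": 0, "ay": 0, "az": 0}
    - {"fingers": 1, "tx": 0, "ty": -0.066, "tz": -0.051, "ax": 0, "ay": 0, "az": 0}
    - {"fingers": 1, "tx": 0, "ty": -0.088, "tz": -0.068, "ax": 0, "ay": 0, "az": 0}
    - {"fingers": 1, "tx": 0, "ty": -0.11, "tz": -0.086, "ax": 0, "ay": 0, "az": 0}

```text
time_s: 21.7
tcp_pos: [0.5946, -0.1314, 0.1791]
ee_rot: [[-0.002, -1.0, 0.0], [0.001, 0.0, 1.0], [-1.0, 0.002, 0.001]]
wrist_force: [0.0, 1.2, -2.2]
gripper_width: 0.5
```

>>> play_rows:
  commands:
    - {"fingers": 1, "tx": 0, "ty": 0, "tz": 0, "ax": 0, "ay": 0, "az": 0}
    - {"fingers": 1, "tx": 0, "ty": 0, "tz": 0, "ax": 0, "ay": 0, "az": 0}
    - {"fingers": 1, "tx": 0, "ty": 0, "tz": 0, "ax": 0, "ay": 0, "az": 0}
    - {"fingers": 1, "tx": 0, "ty": 0, "tz": 0, "ax": 0, "ay": 0, "az": 0}

```text
time_s: 22.03
tcp_pos: [0.5935, -0.1304, 0.1799]
ee_rot: [[-0.001, -1.0, -0.0], [0.0, -0.0, 1.0], [-1.0, 0.001, 0.0]]
wrist_force: [-0.2, 0.5, -2.4]
gripper_width: 0.501
```

>>> play_rows:
  commands:
    - {"fingers": 1, "tx": 0.045, "ty": 0, "tz": 0, "ax": 0, "ay": 0, "az": 0}
    - {"fingers": 1, "tx": 0.09, "ty": 0, "tz": 0, "ax": 0, "ay": 0, "az": 0}
    - {"fingers": 1, "tx": 0.125, "ty": 0, "tz": 0, "ax": 0, "ay": 0, "az": 0}
    - {"fingers": 1, "tx": 0.145, "ty": 0, "tz": 0, "ax": 0, "ay": 0, "az": 0}
    - {"fingers": 1, "tx": 0.151, "ty": 0, "tz": 0, "ax": 0, "ay": 0, "az": 0}

```text
time_s: 22.45
tcp_pos: [0.5917, -0.1302, 0.0641]
ee_rot: [[-0.007, -1.0, -0.0], [0.0, -0.0, 1.0], [-1.0, 0.007, 0.0]]
wrist_force: [-1.5, 0.0, -2.2]
gripper_width: 0.5
```

>>> play_rows:
  commands:
    - {"fingers": 1, "tx": 0.002, "ty": 0, "tz": 0, "ax": 0, "ay": 0, "az": 0}
    - {"fingers": 1, "tx": 0.004, "ty": 0, "tz": 0, "ax": 0, "ay": 0, "az": 0}
    - {"fingers": 1, "tx": 0.004, "ty": 0, "tz": 0, "ax": 0, "ay": 0, "az": 0}
    - {"fingers": 1, "tx": 0.004, "ty": 0, "tz": 0, "ax": 0, "ay": 0, "az": 0}
    - {"fingers": 1, "tx": 0.004, "ty": 0, "tz": 0, "ax": 0, "ay": 0, "az": 0}

```text
time_s: 22.87
tcp_pos: [0.5951, -0.1308, 0.0655]
ee_rot: [[0.002, -1.0, -0.0], [0.0, -0.0, 1.0], [-1.0, -0.002, 0.0]]
wrist_force: [-0.5, 0.0, -1.4]
gripper_width: 0.501
```

>>> play_rows:
  commands:
    - {"fingers": -1, "tx": 0, "ty": 0, "tz": 0, "ax": 0, "ay": 0, "az": 0}
    - {"fingers": -1, "tx": 0, "ty": 0, "tz": 0, "ax": 0, "ay": 0, "az": 0}
    - {"fingers": -1, "tx": 0, "ty": 0, "tz": 0, "ax": 0, "ay": 0, "az": 0}
    - {"fingers": -1, "tx": 0, "ty": 0, "tz": 0, "ax": 0, "ay": 0, "az": 0}
    - {"fingers": -1, "tx": 0, "ty": 0, "tz": 0, "ax": 0, "ay": 0, "az": 0}

```text
time_s: 23.28
tcp_pos: [0.5946, -0.1309, 0.0644]
ee_rot: [[0.0, -1.0, -0.0], [-0.0, -0.0, 1.0], [-1.0, -0.0, -0.0]]
wrist_force: [-0.6, 0.1, 0.3]
gripper_width: 0.791
```

>>> play_rows:
  commands:
    - {"fingers": -1, "tx": -0.045, "ty": 0, "tz": 0, "ax": 0, "ay": 0, "az": 0}
    - {"fingers": -1, "tx": -0.09, "ty": 0, "tz": 0, "ax": 0, "ay": 0, "az": 0}
    - {"fingers": -1, "tx": -0.135, "ty": 0, "tz": 0, "ax": 0, "ay": 0, "az": 0}
    - {"fingers": -1, "tx": -0.16, "ty": 0, "tz": 0, "ax": 0, "ay": 0, "az": 0}
    - {"fingers": -1, "tx": -0.16, "ty": 0, "tz": 0, "ax": 0, "ay": 0, "az": 0}

```text
time_s: 23.7
tcp_pos: [0.5973, -0.1312, 0.1902]
ee_rot: [[0.011, -1.0, -0.001], [-0.001, -0.001, 1.0], [-1.0, -0.011, -0.001]]
wrist_force: [0.4, 0.5, 0.6]
gripper_width: 0.993
```

>>> play_rows:
  commands:
    - {"fingers": -1, "tx": 0, "ty": 0.109, "tz": 0.254, "ax": 0, "ay": 0, "az": 0}
    - {"fingers": -1, "tx": 0, "ty": 0.109, "tz": 0.254, "ax": 0, "ay": 0, "az": 0}
    - {"fingers": -1, "tx": 0, "ty": 0.109, "tz": 0.254, "ax": 0, "ay": 0, "az": 0}
    - {"fingers": -1, "tx": 0, "ty": 0.109, "tz": 0.254, "ax": 0, "ay": 0, "az": 0}
    - {"fingers": -1, "tx": 0, "ty": 0.109, "tz": 0.254, "ax": 0, "ay": 0, "az": 0}

```text
time_s: 24.12
tcp_pos: [0.5112, 0.0609, 0.1836]
ee_rot: [[-0.001, -1.0, 0.001], [-0.0, 0.001, 1.0], [-1.0, 0.001, -0.0]]
wrist_force: [1.0, 0.6, 0.4]
gripper_width: 1.001
```

>>> play_rows:
  commands:
    - {"fingers": -1, "tx": 0, "ty": 0.109, "tz": 0.254, "ax": 0.19, "ay": 0, "az": 0}
    - {"fingers": -1, "tx": 0, "ty": 0.109, "tz": 0.254, "ax": 0.19, "ay": 0, "az": 0}
    - {"fingers": -1, "tx": 0, "ty": 0.109, "tz": 0.254, "ax": 0.19, "ay": 0, "az": 0}
    - {"fingers": -1, "tx": 0, "ty": 0.109, "tz": 0.254, "ax": 0.19, "ay": 0, "az": 0}
    - {"fingers": -1, "tx": 0, "ty": 0.109, "tz": 0.254, "ax": 0.19, "ay": 0, "az": 0}

```text
time_s: 24.53
tcp_pos: [0.4401, 0.228, 0.1838]
ee_rot: [[-0.0, -0.853, 0.522], [-0.0, 0.522, 0.853], [-1.0, 0.0, -0.0]]
wrist_force: [1.5, -0.6, -1.0]
gripper_width: 1.003
```

>>> play_rows:
  commands:
    - {"fingers": -1, "tx": 0, "ty": 0, "tz": 0, "ax": 0.19, "ay": 0, "az": 0}
    - {"fingers": -1, "tx": 0, "ty": 0, "tz": 0, "ax": 0.19, "ay": 0, "az": 0}
    - {"fingers": -1, "tx": 0, "ty": 0, "tz": 0, "ax": 0.19, "ay": 0, "az": 0}
    - {"fingers": -1, "tx": 0, "ty": 0, "tz": 0, "ax": 0.19, "ay": 0, "az": 0}
    - {"fingers": -1, "tx": 0, "ty": 0, "tz": 0, "ax": 0.19, "ay": 0, "az": 0}

```text
time_s: 24.95
tcp_pos: [0.4409, 0.2266, 0.1836]
ee_rot: [[-0.001, -0.412, 0.911], [-0.001, 0.911, 0.412], [-1.0, -0.0, -0.001]]
wrist_force: [0.3, 0.0, -0.1]
gripper_width: 0.999
```

>>> play_rows:
  commands:
    - {"fingers": 0.2, "tx": 0, "ty": 0, "tz": 0, "ax": 0, "ay": 0, "az": 0}
    - {"fingers": 0.2, "tx": 0, "ty": 0, "tz": 0, "ax": 0, "ay": 0, "az": 0}
    - {"fingers": 0.2, "tx": 0, "ty": 0, "tz": 0, "ax": 0, "ay": 0, "az": 0}
    - {"fingers": 0.2, "tx": 0, "ty": 0, "tz": 0, "ax": 0, "ay": 0, "az": 0}
    - {"fingers": 0.2, "tx": 0, "ty": 0, "tz": 0, "ax": 0, "ay": 0, "az": 0}

```text
time_s: 25.37
tcp_pos: [0.4413, 0.2266, 0.1841]
ee_rot: [[-0.0, -0.417, 0.909], [-0.0, 0.909, 0.417], [-1.0, -0.0, -0.0]]
wrist_force: [-0.2, 0.5, 0.8]
gripper_width: 0.705
```

```bash
python3 - <<'E'
from h import *
from station import r
cs=scan({"cap1":np.array([.6187,.0776,.012]),"cap2":np.array([.6104,.0081,.012]),"cap3":np.array([.602,-.0615,.012]),"cap4":np.array([.5937,-.131,.012])})
s=r.sense();print(s["tcp_pos"],s["ee_rot"][:,1],np.degrees(np.arctan2(s["ee_rot"][1,1],s["ee_rot"][0,1])))
cv2.imwrite("pics/s2.png",cv2.resize(cs[1]["image"][80:360,150:430,::-1],(600,600),interpolation=cv2.INTER_CUBIC))
E
```

```text
cap1 [0.6203 0.0765 0.0186] res 0.28 off [ 0.0016 -0.0011]
cap2 [0.6125 0.0098 0.021 ] res 0.07 off [0.0021 0.0017]
cap3 not seen
cap4 [ 0.5958 -0.1313  0.012 ] res 0.08 off [ 0.0021 -0.0003]
[0.44130844 0.22666283 0.18413107] [-4.16718141e-01  9.09035747e-01  2.70060622e-05] 114.62756272874779
```

View pics/s2.png

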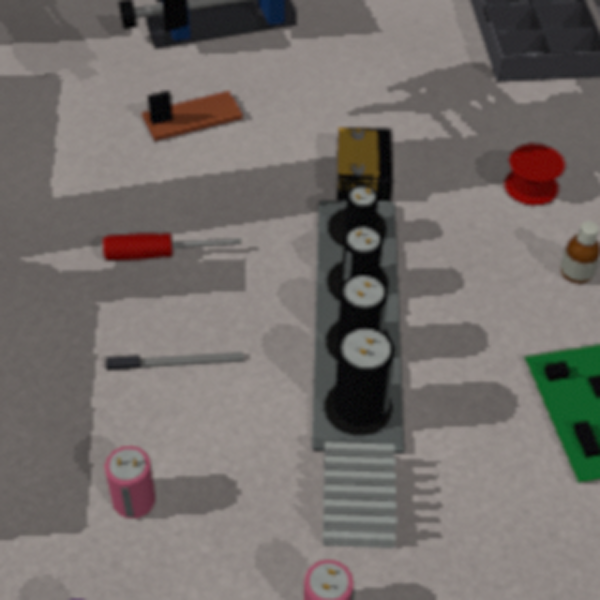

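>>> play_rows:
  commands:
    - {"fingers": 0.2, "tx": 0.0, "ty": 0.035, "tz": 0.001, "ax": 0.0418, "ay": 0, "az": 0}
    - {"fingers": 0.2, "tx": 0.04, "ty": 0.035, "tz": 0.001, "ax": 0.0418, "ay": 0, "az": 0}
    - {"fingers": 0.2, "tx": 0.08, "ty": 0.035, "tz": 0.001, "ax": 0.0418, "ay": 0, "az": 0}
    - {"fingers": 0.2, "tx": 0.12, "ty": 0.035, "tz": 0.001, "ax": 0.0418, "ay": 0, "az": 0}
    - {"fingers": 0.2, "tx": 0.12, "ty": 0.035, "tz": 0.001, "ax": 0.0418, "ay": 0, "az": 0}

```text
time_s: 25.98
tcp_pos: [0.428, 0.2482, 0.0892]
ee_rot: [[-0.009, -0.293, 0.956], [-0.008, 0.956, 0.293], [-1.0, -0.005, -0.01]]
wrist_force: [0.0, 0.3, -0.4]
gripper_width: 0.403
```

>>> play_rows:
  commands:
    - {"fingers": 0.2, "tx": 0, "ty": 0, "tz": 0, "ax": 0, "ay": 0, "az": 0}
    - {"fingers": 0.2, "tx": 0, "ty": 0, "tz": 0, "ax": 0, "ay": 0, "az": 0}
    - {"fingers": 0.2, "tx": 0, "ty": 0, "tz": 0, "ax": 0, "ay": 0, "az": 0}
    - {"fingers": 0.2, "tx": 0, "ty": 0, "tz": 0, "ax": 0, "ay": 0, "az": 0}

```text
time_s: 26.32
tcp_pos: [0.432, 0.2517, 0.096]
ee_rot: [[0.003, -0.294, 0.956], [0.003, 0.956, 0.294], [-1.0, 0.002, 0.003]]
wrist_force: [-0.1, -0.3, 0.2]
gripper_width: 0.399
```

```bash
python3 - <<'E'
from h import *
from station import r,viewer
c=viewer.capture("side");t=viewer.capture("top")
s=r.sense();print(s["tcp_pos"],np.degrees(np.arctan2(s["ee_rot"][1,1],s["ee_rot"][0,1])),s["gripper_width"])
a=cv2.resize(c["image"][60:200,180:330,::-1],(450,420),interpolation=cv2.INTER_CUBIC)
for n,P in(("tip",[.431,.251,.042]),("nose",[.511,.2757,.008])):
    q=((proj(c,P)[0]-[180,60])*3).astype(int); cv2.circle(a,tuple(int(v) for v in q),3,(0,255,0),1)
cv2.imwrite("pics/s3.png",a)
E
```

```text
[0.43163052 0.25134393 0.09548212] 107.0872808653463 0.39517138964455817
```

View pics/s3.png

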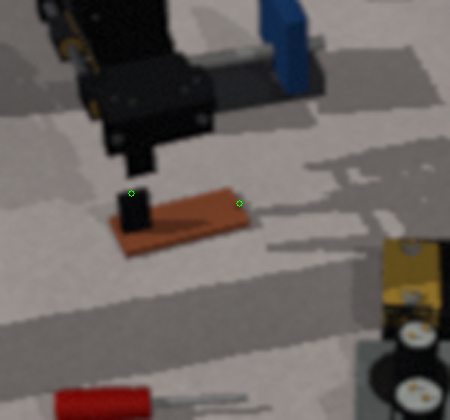

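The projected grip top (131,193) and nose centre (239,203) land on the plate as expected. I descend slowly and grip.

>>> play_rows:
  commands:
    - {"fingers": 0.2, "tx": 0.025, "ty": 0, "tz": 0, "ax": 0, "ay": 0, "az": 0}
    - {"fingers": 0.2, "tx": 0.05, "ty": 0, "tz": 0, "ax": 0, "ay": 0, "az": 0}
    - {"fingers": 0.2, "tx": 0.065, "ty": 0, "tz": 0, "ax": 0, "ay": 0, "az": 0}
    - {"fingers": 0.2, "tx": 0.077, "ty": 0, "tz": 0, "ax": 0, "ay": 0, "az": 0}
    - {"fingers": 0.2, "tx": 0.084, "ty": 0, "tz": 0, "ax": 0, "ay": 0, "az": 0}

```text
time_s: 26.83
tcp_pos: [0.431, 0.2508, 0.0306]
ee_rot: [[-0.0, -0.294, 0.956], [-0.0, 0.956, 0.294], [-1.0, -0.0, -0.0]]
wrist_force: [-0.9, 0.2, 0.7]
gripper_width: 0.402
```

>>> play_rows:
  commands:
    - {"fingers": 1, "tx": 0, "ty": 0, "tz": 0, "ax": 0, "ay": 0, "az": 0}
    - {"fingers": 1, "tx": 0, "ty": 0, "tz": 0, "ax": 0, "ay": 0, "az": 0}
    - {"fingers": 1, "tx": 0, "ty": 0, "tz": 0, "ax": 0, "ay": 0, "az": 0}
    - {"fingers": 1, "tx": 0, "ty": 0, "tz": 0, "ax": 0, "ay": 0, "az": 0}
    - {"fingers": 1, "tx": 0, "ty": 0, "tz": 0, "ax": 0, "ay": 0, "az": 0}

```text
time_s: 27.25
tcp_pos: [0.4315, 0.2514, 0.0318]
ee_rot: [[0.001, -0.294, 0.956], [0.001, 0.956, 0.294], [-1.0, 0.001, 0.002]]
wrist_force: [1.2, 0.2, 0.7]
gripper_width: 0.109
```

>>> play_rows:
  commands:
    - {"fingers": 1, "tx": 0, "ty": 0, "tz": 0, "ax": 0, "ay": 0, "az": 0}
    - {"fingers": 1, "tx": 0, "ty": 0, "tz": 0, "ax": 0, "ay": 0, "az": 0}
    - {"fingers": 1, "tx": 0, "ty": 0, "tz": 0, "ax": 0, "ay": 0, "az": 0}

```text
time_s: 27.5
tcp_pos: [0.4315, 0.2514, 0.0318]
ee_rot: [[0.001, -0.294, 0.956], [0.001, 0.956, 0.294], [-1.0, 0.001, 0.001]]
wrist_force: [-0.6, 1.0, 5.5]
gripper_width: 0.119
```

>>> play_rows:
  commands:
    - {"fingers": 1, "tx": -0.0133, "ty": 0, "tz": 0, "ax": 0, "ay": 0, "az": 0}
    - {"fingers": 1, "tx": -0.0133, "ty": -0.031, "tz": 0.016, "ax": 0.033, "ay": 0, "az": 0}
    - {"fingers": 1, "tx": -0.0133, "ty": -0.062, "tz": 0.032, "ax": 0.066, "ay": 0, "az": 0}
    - {"fingers": 1, "tx": -0.0133, "ty": -0.093, "tz": 0.048, "ax": 0.1, "ay": 0, "az": 0}
    - {"fingers": 1, "tx": -0.0133, "ty": -0.1239, "tz": 0.0636, "ax": 0.133, "ay": 0, "az": 0}

```text
time_s: 27.92
tcp_pos: [0.5039, 0.1748, 0.0405]
ee_rot: [[-0.002, 0.124, 0.992], [-0.001, 0.992, -0.124], [-1.0, -0.001, -0.002]]
wrist_force: [0.7, -0.3, -1.8]
gripper_width: 0.115
```

>>> play_rows:
  commands:
    - {"fingers": 1, "tx": 0, "ty": 0, "tz": 0, "ax": 0, "ay": 0, "az": 0}
    - {"fingers": 1, "tx": 0, "ty": 0, "tz": 0, "ax": 0, "ay": 0, "az": 0}
    - {"fingers": 1, "tx": 0, "ty": 0, "tz": 0, "ax": 0, "ay": 0, "az": 0}
    - {"fingers": 1, "tx": 0, "ty": 0, "tz": 0, "ax": 0, "ay": 0, "az": 0}

```text
time_s: 28.25
tcp_pos: [0.5031, 0.1762, 0.0407]
ee_rot: [[-0.001, 0.118, 0.993], [-0.001, 0.993, -0.118], [-1.0, -0.001, -0.001]]
wrist_force: [-0.9, -0.2, -0.9]
gripper_width: 0.112
```

```bash
python3 - <<'E'
from h import *
from station import r,viewer
c=viewer.capture("side");t=viewer.capture("top")
s=r.sense();print(s["tcp_pos"],np.degrees(np.arctan2(s["ee_rot"][1,1],s["ee_rot"][0,1])),s["gripper_width"])
X=np.array([.9929,-.1193,0]);Y=np.array([.1193,.9929,0]);B=np.array([.6275,.1618,0]);G=s["tcp_pos"]*[1,1,0]
out=[]
for c,(u,v,w,h) in((c,(250,90,130,130)),(t,(150,110,130,130))):
    a=cv2.resize(c["image"][v:v+h,u:u+w,::-1],(400,400),interpolation=cv2.INTER_CUBIC);k=400/w
    def ln(Q,col): cv2.polylines(a,[((proj(c,np.array(Q))-[u,v])*k).astype(np.int32)],True,col,1)
    ln([B+X*i*.02+Y*j*.04+[0,0,.03] for i,j in((-1,-1),(1,-1),(1,1),(-1,1))],(255,0,255))
    ln([G+X*(.034+i*.05)+Y*j*.022+[0,0,.018] for i,j in((-1,-1),(1,-1),(1,1),(-1,1))],(0,255,0))
    out.append(a)
cv2.imwrite("pics/s4.png",np.hstack(out))
E
```

```text
[0.50328553 0.17660859 0.04101555] 83.2438412724285 0.11373336281323171
```

View pics/s4.png

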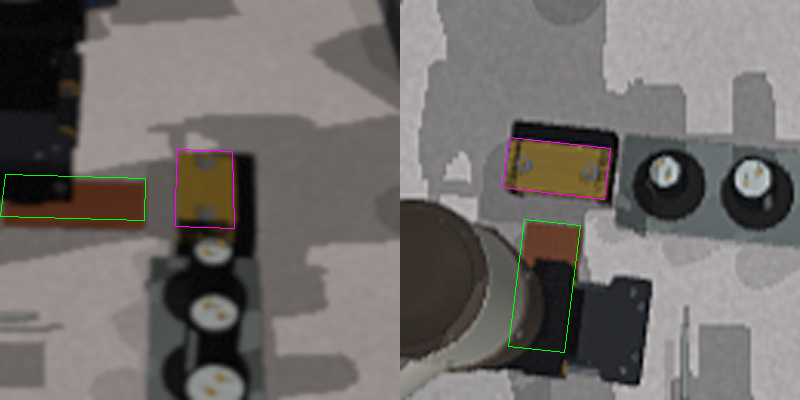

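Side view: the plate nose ends at (145,203) and the bar's near edge is at x=176. In the top view the outlines of plate and bar agree within 1-2 mm. Lower and insert.

>>> play_rows:
  commands:
    - {"fingers": 1, "tx": 0.005, "ty": 0, "tz": 0, "ax": 0, "ay": 0, "az": 0}
    - {"fingers": 1, "tx": 0.0095, "ty": 0, "tz": 0, "ax": 0, "ay": 0, "az": 0}
    - {"fingers": 1, "tx": 0.0095, "ty": 0, "tz": 0.01, "ax": 0, "ay": 0, "az": 0}
    - {"fingers": 1, "tx": 0.0095, "ty": 0, "tz": 0.02, "ax": 0, "ay": 0, "az": 0}
    - {"fingers": 1, "tx": 0.0095, "ty": 0, "tz": 0.03, "ax": 0, "ay": 0, "az": 0}

```text
time_s: 28.77
tcp_pos: [0.5274, 0.1736, 0.034]
ee_rot: [[0.001, 0.119, 0.993], [0.0, 0.993, -0.119], [-1.0, 0.0, 0.001]]
wrist_force: [0.6, -0.2, -1.4]
gripper_width: 0.111
```

>>> play_rows:
  commands:
    - {"fingers": 1, "tx": 0, "ty": 0, "tz": 0.01, "ax": 0, "ay": 0, "az": 0}
    - {"fingers": 1, "tx": 0, "ty": 0, "tz": 0.02, "ax": 0, "ay": 0, "az": 0}
    - {"fingers": 1, "tx": 0, "ty": 0, "tz": 0.03, "ax": 0, "ay": 0, "az": 0}
    - {"fingers": 1, "tx": 0, "ty": 0, "tz": 0.038, "ax": 0, "ay": 0, "az": 0}
    - {"fingers": 1, "tx": 0, "ty": 0, "tz": 0.043, "ax": 0, "ay": 0, "az": 0}

```text
time_s: 29.18
tcp_pos: [0.5594, 0.1693, 0.0339]
ee_rot: [[0.0, 0.12, 0.993], [0.0, 0.993, -0.12], [-1.0, 0.0, 0.0]]
wrist_force: [0.1, 0.9, -0.9]
gripper_width: 0.112
```

>>> play_rows:
  commands:
    - {"fingers": 1, "tx": 0, "ty": 0, "tz": 0, "ax": 0, "ay": 0, "az": 0}
    - {"fingers": 1, "tx": 0, "ty": 0, "tz": 0, "ax": 0, "ay": 0, "az": 0}
    - {"fingers": 1, "tx": 0.0013, "ty": 0, "tz": 0, "ax": 0, "ay": 0, "az": 0}
    - {"fingers": 1, "tx": 0.0013, "ty": 0, "tz": 0, "ax": 0, "ay": 0, "az": 0}

```text
time_s: 29.52
tcp_pos: [0.5578, 0.1694, 0.0328]
ee_rot: [[-0.001, 0.119, 0.993], [-0.0, 0.993, -0.119], [-1.0, -0.0, -0.001]]
wrist_force: [0.1, -1.0, -1.4]
gripper_width: 0.113
```

>>> play_rows:
  commands:
    - {"fingers": 1, "tx": 0, "ty": 0, "tz": 0.002, "ax": 0, "ay": 0, "az": 0}
    - {"fingers": 1, "tx": 0, "ty": 0, "tz": 0.004, "ax": 0, "ay": 0, "az": 0}
    - {"fingers": 1, "tx": 0, "ty": 0, "tz": 0.006, "ax": 0, "ay": 0, "az": 0}
    - {"fingers": 1, "tx": 0, "ty": 0, "tz": 0.006, "ax": 0, "ay": 0, "az": 0}
    - {"fingers": 1, "tx": 0, "ty": 0, "tz": 0.006, "ax": 0, "ay": 0, "az": 0}

```text
time_s: 29.93
tcp_pos: [0.5629, 0.169, 0.033]
ee_rot: [[0.0, 0.119, 0.993], [0.0, 0.993, -0.119], [-1.0, 0.0, 0.0]]
wrist_force: [-0.4, 0.3, -2.0]
gripper_width: 0.114
```

>>> play_rows:
  commands:
    - {"fingers": 1, "tx": 0, "ty": 0, "tz": 0.001, "ax": 0, "ay": 0, "az": 0}
    - {"fingers": 1, "tx": 0, "ty": 0, "tz": 0.002, "ax": 0, "ay": 0, "az": 0}
    - {"fingers": 1, "tx": 0, "ty": 0, "tz": 0.002, "ax": 0, "ay": 0, "az": 0}
    - {"fingers": 1, "tx": 0, "ty": 0, "tz": 0.002, "ax": 0, "ay": 0, "az": 0}

```text
time_s: 30.27
tcp_pos: [0.564, 0.1687, 0.0329]
ee_rot: [[-0.001, 0.119, 0.993], [-0.0, 0.993, -0.119], [-1.0, -0.0, -0.0]]
wrist_force: [-1.2, 0.4, -1.4]
gripper_width: 0.109
```

>>> play_rows:
  commands:
    - {"fingers": 1, "tx": 0.001, "ty": 0, "tz": 0.001, "ax": 0, "ay": 0, "az": 0}
    - {"fingers": 1, "tx": 0.001, "ty": 0, "tz": 0.002, "ax": 0, "ay": 0, "az": 0}
    - {"fingers": 1, "tx": 0.001, "ty": 0, "tz": 0.003, "ax": 0, "ay": 0, "az": 0}
    - {"fingers": 1, "tx": 0.001, "ty": 0, "tz": 0.003, "ax": 0, "ay": 0, "az": 0}

```text
time_s: 30.6
tcp_pos: [0.5642, 0.1684, 0.0321]
ee_rot: [[-0.005, 0.12, 0.993], [-0.001, 0.993, -0.12], [-1.0, -0.002, -0.005]]
wrist_force: [-7.7, 2.8, 3.8]
gripper_width: 0.109
```

```bash
python3 - <<'E'
from h import *
from station import r,viewer
c=viewer.capture("side")
s=r.sense();print(s["tcp_pos"],s["wrist_force"])
X=np.array([.9929,-.1193,0]);Y=np.array([.1193,.9929,0]);B=np.array([.6275,.1618,0]);G=s["tcp_pos"]*[1,1,0]
u,v,w,h=250,90,130,130
a=cv2.resize(c["image"][v:v+h,u:u+w,::-1],(600,600),interpolation=cv2.INTER_CUBIC);k=600/w
def ln(Q,col): cv2.polylines(a,[((proj(c,np.array(Q))-[u,v])*k).astype(np.int32)],True,col,1)
ln([G+X*(.034+i*.05)+Y*j*.022+[0,0,.008] for i,j in((-1,-1),(1,-1),(1,1),(-1,1))],(0,255,0))
cv2.imwrite("pics/s5.png",a)
E
```

```text
[0.56412499 0.16839987 0.03206847] [-7.80237128  2.07328594  3.6210832 ]
```

View pics/s5.png

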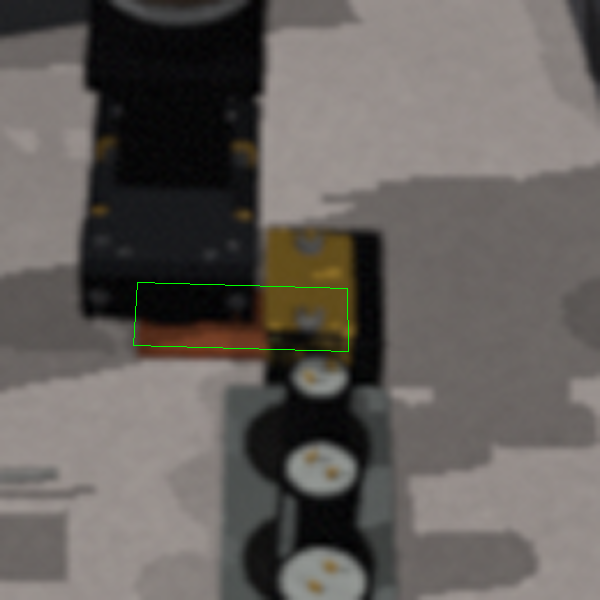

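The tool stopped at the expected home pose with about 8 N of contact, and the plate is under the bar. Release and retreat.

>>> play_rows:
  commands:
    - {"fingers": 0.2, "tx": 0, "ty": 0, "tz": 0, "ax": 0, "ay": 0, "az": 0}
    - {"fingers": 0.2, "tx": 0, "ty": 0, "tz": 0, "ax": 0, "ay": 0, "az": 0}
    - {"fingers": 0.2, "tx": 0, "ty": 0, "tz": 0, "ax": 0, "ay": 0, "az": 0}
    - {"fingers": 0.2, "tx": 0, "ty": 0, "tz": 0, "ax": 0, "ay": 0, "az": 0}
    - {"fingers": 0.2, "tx": 0, "ty": 0, "tz": 0, "ax": 0, "ay": 0, "az": 0}

```text
time_s: 31.07
tcp_pos: [0.567, 0.1685, 0.0324]
ee_rot: [[0.001, 0.119, 0.993], [0.0, 0.993, -0.119], [-1.0, 0.0, 0.001]]
wrist_force: [-0.5, 0.4, -0.0]
gripper_width: 0.371
```

>>> play_rows:
  commands:
    - {"fingers": 0.2, "tx": -0.01, "ty": 0, "tz": 0, "ax": 0, "ay": 0, "az": 0}
    - {"fingers": 0.2, "tx": -0.03, "ty": 0, "tz": 0, "ax": 0, "ay": 0, "az": 0}
    - {"fingers": 0.2, "tx": -0.06, "ty": 0, "tz": 0, "ax": 0, "ay": 0, "az": 0}
    - {"fingers": 0.2, "tx": -0.1, "ty": 0, "tz": 0, "ax": 0, "ay": 0, "az": 0}
    - {"fingers": 0.2, "tx": -0.15, "ty": 0, "tz": 0, "ax": 0, "ay": 0, "az": 0}

```text
time_s: 31.48
tcp_pos: [0.5654, 0.1678, 0.1446]
ee_rot: [[-0.004, 0.12, 0.993], [-0.002, 0.993, -0.12], [-1.0, -0.002, -0.004]]
wrist_force: [0.2, -0.4, 0.0]
gripper_width: 0.404
```

>>> play_rows:
  commands:
    - {"fingers": 0.2, "tx": -0.05, "ty": 0.05, "tz": -0.05, "ax": 0, "ay": 0, "az": 0}
    - {"fingers": 0.2, "tx": -0.05, "ty": 0.1, "tz": -0.1, "ax": 0, "ay": 0, "az": 0}
    - {"fingers": 0.2, "tx": -0.05, "ty": 0.14, "tz": -0.14, "ax": 0, "ay": 0, "az": 0}
    - {"fingers": 0.2, "tx": -0.05, "ty": 0.17, "tz": -0.17, "ax": 0, "ay": 0, "az": 0}
    - {"fingers": 0.2, "tx": -0.05, "ty": 0.17, "tz": -0.17, "ax": 0, "ay": 0, "az": 0}

```text
time_s: 31.9
tcp_pos: [0.4533, 0.3129, 0.1839]
ee_rot: [[0.002, 0.117, 0.993], [0.002, 0.993, -0.117], [-1.0, 0.003, 0.001]]
wrist_force: [1.0, -0.2, 0.3]
gripper_width: 0.397
```

```bash
python3 - <<'E'
from h import *
from station import r,viewer
cs=scan({"cap1":np.array([.6187,.0776,.012]),"cap2":np.array([.6104,.0081,.012]),"cap3":np.array([.602,-.0615,.012]),"cap4":np.array([.5937,-.131,.012])})
s=r.sense();print(s["tcp_pos"],s["wrist_force"])
X=np.array([.9929,-.1193,0]);Y=np.array([.1193,.9929,0]);B=np.array([.6275,.1618,0])
o=[]
for c,(u,v,w,h) in((cs[1],(250,90,130,130)),(cs[0],(160,120,130,130))):
    a=cv2.resize(c["image"][v:v+h,u:u+w,::-1],(400,400),interpolation=cv2.INTER_CUBIC);k=400/w
    Q=[B+X*(-.03+i*.05)+Y*j*.022+[0,0,.008] for i,j in((-1,-1),(1,-1),(1,1),(-1,1))]
    cv2.polylines(a,[((proj(c,np.array(Q))-[u,v])*k).astype(np.int32)],True,(0,255,0),1);o.append(a)
cv2.imwrite("pics/s6.png",np.hstack(o))
E
```

```text
cap1 [0.6207 0.0771 0.0183] res 0.13 off [ 0.002  -0.0005]
cap2 [0.6121 0.0098 0.0188] res 0.0 off [0.0017 0.0017]
cap3 [ 0.603  -0.0616  0.0268] res 0.48 off [ 0.001  -0.0001]
cap4 [ 0.5956 -0.1315  0.0125] res 0.05 off [ 0.0019 -0.0005]
[0.45485485 0.31078008 0.18288568] [-0.37064481 -0.29329831 -0.50064896]
```

View pics/s6.png

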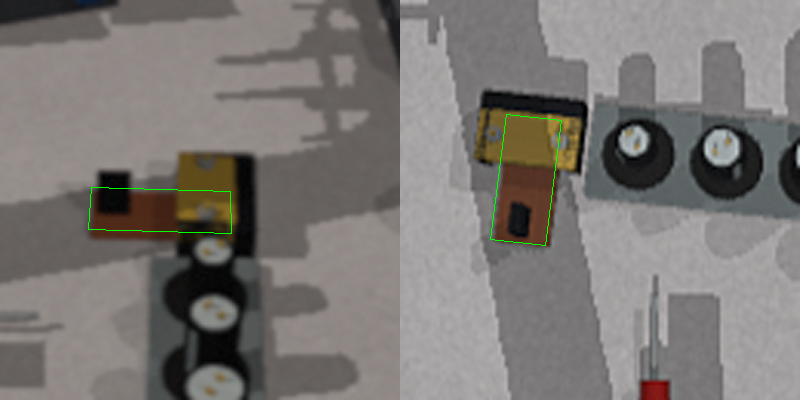

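Both views show the plate straight under the bar, with its tail on the predicted home outline and about 2-3 mm of lateral offset at most. All four caps stand within 3 mm of their discs, and the arm is clear. I hand the job in.

```bash
python3 -c "
from station import job
print(job.finish_job())"
```

```text
the job is handed in; nothing more can be done
None
```

I stood the four capacitors on the discs in order, cap1 beside the block through to cap4 at the far end. I then slid the copper plate into the slot until it met the back stop (about 8 N felt) and let go. The arm was clear of everything, and I handed the job in at about 32 s; it reports no verdict.

**Capacitors:** the last measurement put every can within about 2.5 mm of its disc centre (limit 12 mm), and none tipped. Its heights for cap1, cap2 and cap3 came out 6–15 mm too high. In the side view those cans overlap one another and cap4, so I trusted the heights the tool placed them at instead.

**Plate:** it looks straight in both views, with its tail within about 1 mm of the predicted home position. The views disagree slightly on its sideways position: about 1 mm off from above and about 3 mm from the side. Both are inside the 11 mm allowed.

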